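# Raise the bench crib by one layer

### The arm

A 7-joint arm with a two-finger parallel gripper is mounted at the origin on a cart in front of the work surface, level with it; the furniture and walls round the work are solid. World frame = base frame: x ahead of the robot, y to its left, z up, the work surface at z = 0. Lengths are in m, angles in rad, forces in N, time in s.
With the tool pointing down it reaches from about 0.425 to 0.875 m from the base axis. Payload 4.7 kg.
Tool frame: the origin (TCP) lies on the centre line of the jaws, within the pads' length; the fingertips stand 19 mm ahead of it and the grasp point (between the pads) is the TCP (ctrl.nose_length is the distance from the TCP to the fingertips, in m); z points along the fingers, x is the direction in which the jaws open and shut, and the axes are right-handed (so a half turn about z gives the same grasp; the last joint's range is limited). The gripper opens to 87 mm and grips with 3 to 60 N. Pads are 19 mm wide; open, the fingers measure 117 mm over their backs; the gripper's body (75 mm by 190 mm) begins 51 mm behind the grasp point.
Start: joints at [-1.288, 0.321, -0.07, 1.45, 0.023, 1.371, -0.057], TCP at [0.173, 0.627, 0.242] pointing down, gripper open.
Joint ranges: [-2.86, 2.86], [-0.3, 2.09], [-1.38, 1.24], [0.06, 2.45], [-1.56, 4.7], [0.09, 2.05], [-2.69, 2.69]. Speed limits (rad/s): [2.57, 2.57, 3.14, 3.14, 3.14, 3.14, 3.14].

### API

Orientations are given as a rotation vector (axis times angle).
In Python, from bench import ctrl gives the robot as it stands. The module is installed in compiled form; this text tells all that it offers.
- The arm moves only by the shell command python3 -m crank 'ROWS' [OPENING] [FORCE]. ROWS is a JSON object of lists of equal length, an entry for each row: "dp": the shift along the tool's x, y, z in cm, a list of three; "delta_rot": the turn, a rotation vector about the tool's x, y, z in rad, a list of three. In form: {"dp": [[x, y, z], ...], "delta_rot": [[rx, ry, rz], ...]}. A call has exactly 8 rows; each row shifts and turns the commanded pose from where the row before left it, along the tool's axes as they then stand; what a row does not reach is not made up. A row lasts 1/10 s, in which the tool goes at most 50 mm and 8.59 degrees, less where a joint would pass 70% of its speed; a pose out of reach is approached as far as the arm can. A call with a gripper value outside its range is refused whole. OPENING is the finger opening in cm, from 0 to 8.7, set as the call begins (- or left out, the last holds). The fingers move at their own pace and stop on an object; FORCE is the grip in N (left out, the last holds). Time passes only in rows, so rows that do not move let the fingers close, or fill a call up. It gives the time, the measured TCP pose, the force and the opening at its end, in the units of the state.
- ctrl.get_state(): the state, without advancing time (a new reading comes with each control period).
- ctrl.get_image(name): name is "scene" or "top" or "wrist"; returns the picture (420x560x3 uint8, blue, green, red); there is no depth.
- ctrl.camera_info(name): a dict with "camera_matrix" (3x3 intrinsics, pixels), "xyz" and "orientation" of the camera in the world. Camera axes: x right, y down, z forward; pixel columns grow to the right and rows downward; lengths in m; the calibration is good to about 2 mm. A picture is of the moment at which its call begins: read the wrist's pose just before it. camera_info takes no time and is no camera call; for the wrist camera it gives the pose at the moment of the call.
- ctrl.close_job(): hands the job in, once; it reports no verdict.
The state is a dict: "time": time; "joint_positions": joint angles; "qd": joint speeds; "joint_torque": joint torques, N m; "position": TCP position; "tool_rot": TCP orientation; "ft_force": force on the tool from outside, world axes, zero at the start; "torque": the same for the moment, N m; "grip_width": opening from 0.0 (shut) to 1.0 (fully open).
Only numpy, scipy, OpenCV 4.12 (cv2) and the standard library are available. Lean on these libraries where they do the work, as an engineer would, in place of code of your own. Each camera call takes 0.05 s, during which the arm holds its last target.

### The job

The bench crib, the low stack of notched wooden bearers, is one layer too low to prop up the suitcase for relining. Take the two bearers off the sloping rack and lay them crosswise on the crib's top layer, notches down and fully seated over the bearers below, one directly above each bottom bearer. Leave the crib standing where it is and do not disturb the other things on the bench.

Things in the scene. Friction and masses are not known exactly. Their poses are not given: they have to be found in the camera images.
- bearer_1_center (a point): Centre of the lower bearer on the rack: loose brown wooden bar, 150 x 24 x 22 mm, 65 g; x across, y along, z out of its plain top. Underside (11 mm below) has two notches 52 mm either side of the middle, 6 mm deep, 29 mm wide, splayed to 36 at the mouth. On the rack y is level and z leans 35 degrees towards the rack's front. At mid-length there is 20 mm free below it, 60 mm to the next.
- bearer_2_center (a point): Centre of the upper bearer on the rack: loose brown wooden bar, 150 x 24 x 22 mm, 65 g; x across, y along, z out of its plain top. Underside (11 mm below) has two notches 52 mm either side of the middle, 6 mm deep, 29 mm wide, splayed to 36 at the mouth. On the rack y is level and z leans 35 degrees towards the rack's front. At mid-length there is 20 mm free below it, 60 mm to the next.
- crib_low_1_center (a point): Centre of one of the two bearers in the crib's bottom layer: the same loose bar, notches down; x across, y along, z up. The two lie parallel on the bench, 104 mm apart.
- crib_low_2_center (a point): Centre of one of the two bearers in the crib's bottom layer: the same loose bar, notches down; x across, y along, z up. The two lie parallel on the bench, 104 mm apart.
- crib_up_1_center (a point): Centre of one of the two bearers in the crib's top layer: the same loose bar, notches down; x across, y along, z up. The two lie parallel, 104 mm apart, square across the bottom ones with their notches over them, so a layer adds 16 mm; their upper faces are 38 mm above the bench.
- crib_up_2_center (a point): Centre of one of the two bearers in the crib's top layer: the same loose bar, notches down; x across, y along, z up. The two lie parallel, 104 mm apart, square across the bottom ones with their notches over them, so a layer adds 16 mm; their upper faces are 38 mm above the bench.
- rack: Fixed dark wooden rack, 158 deep, 122 wide, 135 mm high: two 16 mm cheeks 104 mm apart rise at 35 degrees to the back, open between. Origin under its middle at bench level; x to its high back, z up. A bearer lies across the cheeks with its notches over them, held by two 8 mm pegs below it, 17 mm tall. Lift it off square to the slope.
- paste_pot: Bystander: enamel paste pot, 75 mm wide and high, behind the crib. Origin at the centre of its underside.
- scraper: Bystander: scraper with wooden handle, 166 mm long, 25 mm high, lying behind the crib. Origin at the centre of its underside.
- print_block: Bystander: small wooden printing block, 55 x 75 x 27 mm, at the front left of the crib. Origin at the centre of its underside.

How it is judged:
At the end, for the whole second after the job is handed in: Both rack bearers are the crib's third layer, released, at rest: each straight above a different bottom bearer (12 mm, 7 degrees), level (2 degrees), notches seated on both bearers below (centre 32 mm above the bottom one's, 2 mm allowed); the crib's own four within 30 mm of their start, level (((x of bearer_1_center in the frame of crib_low_1_center between -0.012 and 0.012 m and y of bearer_1_center in the frame of crib_low_1_center between -0.012 and 0.012 m and z of bearer_1_center in the frame of crib_low_1_center between 0.0295 and 0.0342 m and angle between the y axis of bearer_1_center and the y axis of crib_low_1_center, either way round below 0.12 rad and x of bearer_2_center in the frame of crib_low_2_center between -0.012 and 0.012 m and y of bearer_2_center in the frame of crib_low_2_center between -0.012 and 0.012 m and z of bearer_2_center in the frame of crib_low_2_center between 0.0295 and 0.0342 m and angle between the y axis of bearer_2_center and the y axis of crib_low_2_center, either way round below 0.12 rad) or (x of bearer_1_center in the frame of crib_low_2_center between -0.012 and 0.012 m and y of bearer_1_center in the frame of crib_low_2_center between -0.012 and 0.012 m and z of bearer_1_center in the frame of crib_low_2_center between 0.0295 and 0.0342 m and angle between the y axis of bearer_1_center and the y axis of crib_low_2_center, either way round below 0.12 rad and x of bearer_2_center in the frame of crib_low_1_center between -0.012 and 0.012 m and y of bearer_2_center in the frame of crib_low_1_center between -0.012 and 0.012 m and z of bearer_2_center in the frame of crib_low_1_center between 0.0295 and 0.0342 m and angle between the y axis of bearer_2_center and the y axis of crib_low_1_center, either way round below 0.12 rad)) and angle between each of bearer_1_center, bearer_2_center, crib_low_1_center, crib_low_2_center, crib_up_1_center, crib_up_2_center's own z axis and vertical below 0.035 rad and linear speed of each of bearer_1, bearer_2 below 0.02 m/s and contact force between each of bearer_1, bearer_2 and crib_up_1 above 0.02 N and contact force between each of bearer_1, bearer_2 and crib_up_2 above 0.02 N and distance of each of crib_low_1_center, crib_low_2_center, crib_up_1_center, crib_up_2_center from where it was at the start of the episode below 0.03 m); the robot touches nothing.
It fails at once if the paste pot is shifted by more than 30 mm (distance of paste_pot from where it was at the start of the episode above 0.03 m).
It fails at once if the scraper is shifted by more than 30 mm (distance of scraper from where it was at the start of the episode above 0.03 m).
It fails at once if the print block is shifted by more than 30 mm (distance of print_block from where it was at the start of the episode above 0.03 m).
It also fails if it takes over 45 s, if anything falls off the work surface, if the arm or the gripper's body presses on something with over 40 N, if the wrist force passes 120 N, or if a joint passes its speed limit or range.

## Working session

There is one attempt and no reset: what is moved stays moved. The work goes in short steps, Python scripts to look and compute and a shell command to move; the robot and the scene stay as the last step left them, time stands still between calls to the robot, and variables do not carry over. Pictures are saved under pics/ and viewed, and the job is handed in when it is done.

```bash
mkdir -p pics; python3 - <<'E'
from bench import ctrl
import cv2, numpy as np
np.set_printoptions(precision=4,suppress=True)
s=ctrl.get_state(); print(s)
for n in ("scene","top","wrist"):
    ci=ctrl.camera_info(n); print(n,ci)
    cv2.imwrite(f"pics/{n}0.png",ctrl.get_image(n))
print(ctrl.nose_length)
E
```

```text
{'time': 0.0, 'joint_positions': array([-1.2879,  0.3218, -0.0701,  1.4517,  0.0226,  1.3708, -0.0569]), 'qd': array([ 0.0006,  0.0014, -0.0008, -0.0003, -0.0015,  0.0006, -0.0012]), 'joint_torque': array([ -0.0003, -49.1298,  -0.4041, -31.2535,  -0.0639,   0.0435,
         0.0002]), 'position': array([0.1725, 0.6262, 0.2405]), 'tool_rot': array([ 2.498 ,  1.9031, -0.0022]), 'ft_force': array([ 0.9873,  0.287 , -0.1684]), 'torque': array([ 0.0113, -0.0065, -0.0285]), 'grip_width': 0.9991131285382049}
scene {'camera_matrix': array([[503.8656,   0.    , 284.6921],
       [  0.    , 503.8656, 206.6225],
       [  0.    ,   0.    ,   1.    ]]), 'xyz': array([ 0.0766, -0.789 ,  0.8865]), 'orientation': array([-2.2396,  0.8174, -0.3204])}
top {'camera_matrix': array([[435.8057,   0.    , 279.0709],
       [  0.    , 435.8057, 204.1809],
       [  0.    ,   0.    ,   1.    ]]), 'xyz': array([ 0.4954, -0.1752,  0.9924]), 'orientation': array([-2.1711,  2.1601, -0.0919])}
wrist {'camera_matrix': array([[318.5405,   0.    , 275.4813],
       [  0.    , 318.5405, 209.5422],
       [  0.    ,   0.    ,   1.    ]]), 'xyz': array([0.0945, 0.6483, 0.384 ]), 'orientation': array([2.2996, 1.7535, 0.2644])}
0.019
```

View pics/scene0.png

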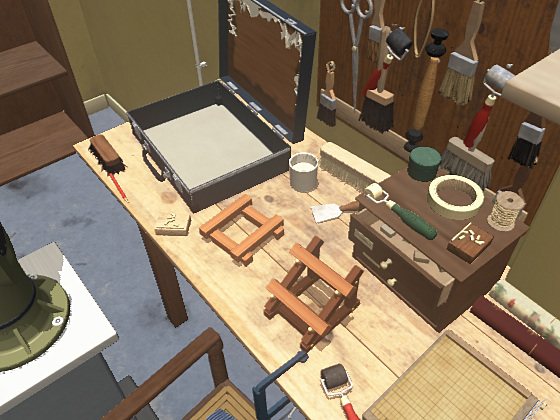

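View pics/top0.png

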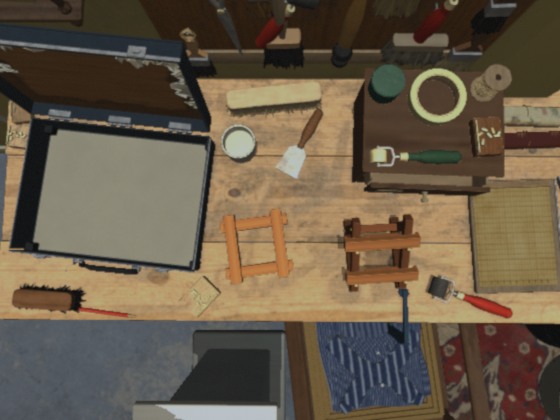

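View pics/wrist0.png

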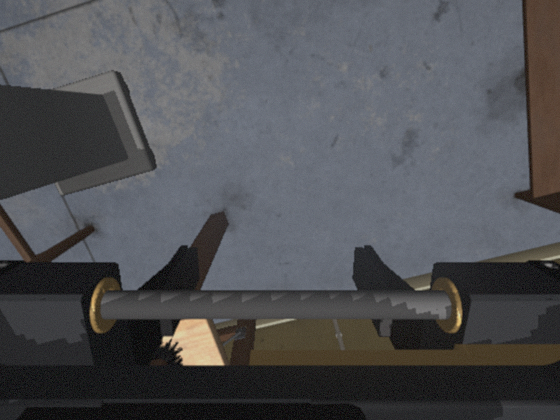

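Scene view: the crib is around (242,228) and the rack around (315,288). In the top view the crib is around (256,245), with the rack bearers at (382,242) and (382,276). The pot is at (238,142), the scraper near (298,145) and the block near (203,294). I'll enlarge both.

```bash
python3 - <<'E'
import cv2
a=cv2.imread("pics/top0.png"); c=a[190:310,190:450]
cv2.imwrite("pics/topz.png",cv2.resize(c,None,fx=3,fy=3,interpolation=cv2.INTER_CUBIC))
a=cv2.imread("pics/scene0.png"); c=a[180:360,180:380]
cv2.imwrite("pics/scenez.png",cv2.resize(c,None,fx=3.3,fy=3.3,interpolation=cv2.INTER_CUBIC))
E
```

```text
(no output)
```

View pics/topz.png

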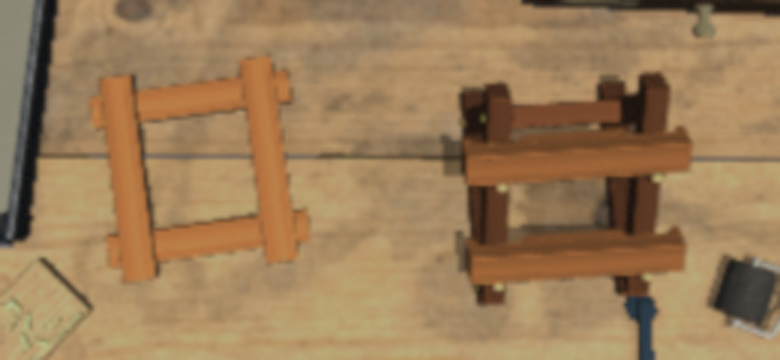

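View pics/scenez.png

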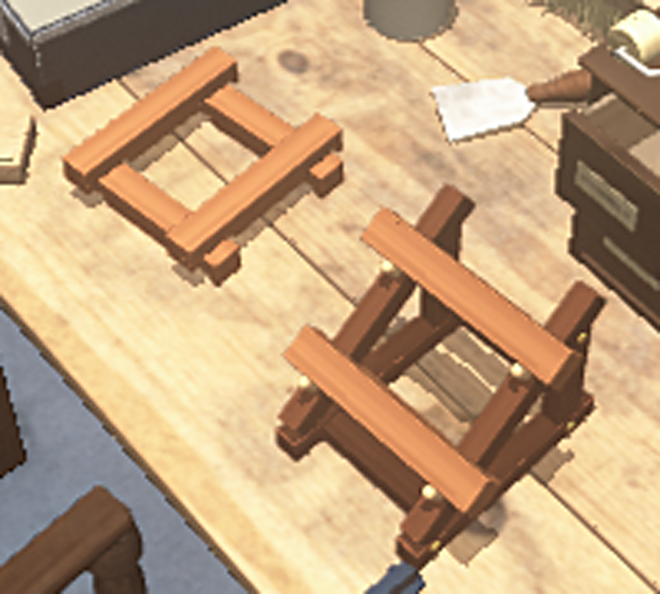

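```bash
python3 - <<'E'
import cv2, numpy as np
for n,(y0,y1,x0,x1) in {"top":(195,305,210,430),"scene":(180,350,195,370)}.items():
    a=cv2.imread(f"pics/{n}0.png"); h=cv2.cvtColor(a,cv2.COLOR_BGR2HSV)
    pts={"top":[(229,245),(258,222),(382,241),(382,248),(382,276),(395,282),(351,245),(300,250)],"scene":[(225,215),(263,243),(322,268),(330,282),(297,308),(284,320)]}[n]
    for p in pts: print(n,p,h[p[1],p[0]])
    m=cv2.inRange(h,(4,130,125),(13,255,255))
    v=a.copy(); v[m>0]=(0,255,0)
    cv2.imwrite(f"pics/m_{n}.png",cv2.resize(np.hstack([v[y0:y1,x0:x1]]),None,fx=3.5,fy=3.5,interpolation=cv2.INTER_NEAREST))
E
```

```text
top (229, 245) [ 13 165 181]
top (258, 222) [ 14 160 187]
top (382, 241) [ 13 163 141]
top (382, 248) [ 14 164 148]
top (382, 276) [ 13 164 146]
top (395, 282) [ 13 125  63]
top (351, 245) [ 13 165 151]
top (300, 250) [ 19 105 185]
scene (225, 215) [ 13 140 240]
scene (263, 243) [ 14 109 155]
scene (322, 268) [ 12 145 231]
scene (330, 282) [ 12 148 222]
scene (297, 308) [ 13 143 237]
scene (284, 320) [ 20  82 252]
```

View pics/m_top.png

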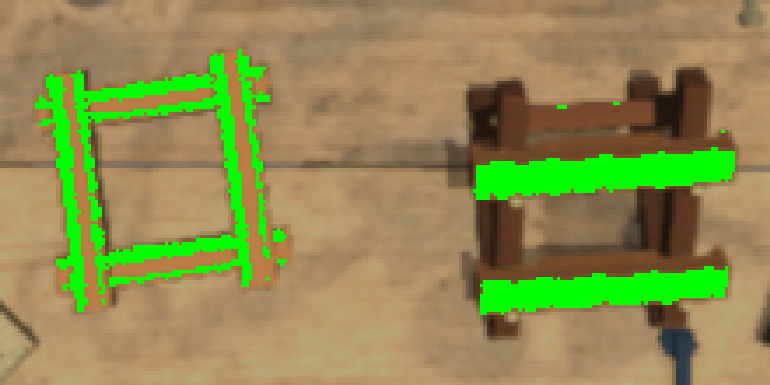

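View pics/m_scene.png

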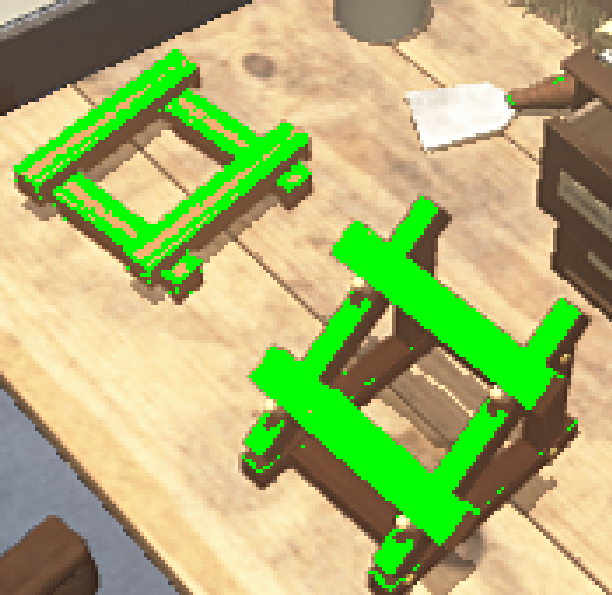

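```bash
cat > h.py <<'E'
import cv2, numpy as np
from scipy.spatial.transform import Rotation as R
from bench import ctrl
np.set_printoptions(precision=4,suppress=True)
def ray(n,uv,ci=None):
    ci=ci or ctrl.camera_info(n); K=ci["camera_matrix"]
    d=R.from_rotvec(ci["orientation"]).apply(np.linalg.solve(K,[uv[0],uv[1],1.])); return np.array(ci["xyz"]),d/np.linalg.norm(d)
def plane(n,uv,z,ci=None):
    o,d=ray(n,uv,ci); return o+d*(z-o[2])/d[2]
def tri(r1,r2):
    (o1,d1),(o2,d2)=r1,r2
    t=np.linalg.lstsq(np.c_[d1,-d2],o2-o1,rcond=None)[0]
    a,b=o1+t[0]*d1,o2+t[1]*d2; return (a+b)/2,np.linalg.norm(a-b)
def proj(n,P,ci=None):
    ci=ci or ctrl.camera_info(n); q=R.from_rotvec(ci["orientation"]).inv().apply(np.array(P)-ci["xyz"]); u=ci["camera_matrix"]@q; return u[:2]/u[2]
E
python3 - <<'E'
from h import *
def bars(img,n,lo,hi,minA,kang,klen):
    h=cv2.cvtColor(img,cv2.COLOR_BGR2HSV); m=cv2.inRange(h,lo,hi)
    k=np.zeros((61,61),np.uint8); c,s=np.cos(kang),np.sin(kang)
    cv2.line(k,(int(round(30-c*klen/2)),int(round(30-s*klen/2))),(int(round(30+c*klen/2)),int(round(30+s*klen/2))),1,1)
    m=cv2.morphologyEx(m,cv2.MORPH_OPEN,k)
    out=[]
    for ct in cv2.findContours(m,cv2.RETR_EXTERNAL,cv2.CHAIN_APPROX_NONE)[0]:
        if cv2.contourArea(ct)>minA: out.append((cv2.minAreaRect(ct),cv2.moments(ct)))
    return out
t=cv2.imread("pics/top0.png"); s=cv2.imread("pics/scene0.png")
def crop(a,x0,x1,y0,y1):
    b=np.zeros_like(a); b[y0:y1,x0:x1]=a[y0:y1,x0:x1]; return b
print("crib up (top)")
for r,m in bars(crop(t,215,300,200,290),"top",(4,125,150),(17,255,255),200,np.radians(83),40):
    c=cv2.boxPoints(r); P=[plane("top",p,.038) for p in c]; print(r, plane("top",r[0],.038)); print(np.array(P)[:,:2].tolist())
print("crib low (top)")
for r,m in bars(crop(t,215,300,200,290),"top",(4,125,150),(17,255,255),200,np.radians(-7),22):
    print(r, plane("top",r[0],.022))
print("rack top")
T=[]
for r,m in bars(crop(t,340,430,225,295),"top",(4,130,125),(17,255,255),200,np.radians(-2),40):
    c=(m['m10']/m['m00'],m['m01']/m['m00']); print(r,c); T.append(c)
print("rack scene")
S=[]
for r,m in bars(crop(s,255,370,235,350),"scene",(4,120,200),(17,255,255),200,np.radians(42),40):
    c=(m['m10']/m['m00'],m['m01']/m['m00']); print(r,c); S.append(c)
for a in T:
    for b in S: print(a,b,tri(ray("top",a),ray("scene",b)))
E
```

```text
crib up (top)
((231.86138916015625, 249.11387634277344), (68.85657501220703, 9.651860237121582), 84.2894058227539) [ 0.4896 -0.0606  0.038 ]
[[0.5633357247052568, -0.041254796414681105], [0.5655528707595122, -0.06236426949931102], [0.4169469117879933, -0.07957996357909179], [0.41475565255879693, -0.05879418893631887]]
((279.4554443359375, 242.55447387695312), (69.05558013916016, 10.348386764526367), 84.2894058227539) [ 0.5044 -0.1643  0.038 ]
[[0.5784301752281533, -0.145029120367789], [0.5808067944408065, -0.16765933491385718], [0.4315217464628536, -0.18331181929142856], [0.42917294283694357, -0.16102957038018953]]
crib low (top)
((259.0630187988281, 269.0986022949219), (10.573163986206055, 67.9404296875), 83.9909896850586) [ 0.446  -0.1195  0.022 ]
((261.01220703125, 221.6097412109375), (10.049270629882812, 50.908939361572266), 83.6598129272461) [ 0.5509 -0.1227  0.022 ]
rack top
((381.9900207519531, 277.8005065917969), (8.489395141601562, 70.41204071044922), 87.1375961303711) (381.15946398659963, 277.7762144053601)
((382.4888000488281, 244.27557373046875), (9.188521385192871, 75.45
[... 264 characters left out ...]
(72.14311218261719, 11.687989234924316), 40.91438674926758) (320.8076388888889, 268.99791666666664)
(381.15946398659963, 277.7762144053601) (296.354179827332, 306.3154348283849) (array([ 0.4329, -0.3787,  0.0669]), np.float64(0.0025642242212719174))
(381.15946398659963, 277.7762144053601) (320.8076388888889, 268.99791666666664) (array([ 0.4589, -0.3762,  0.1558]), np.float64(0.05454164496642559))
(381.9741804467653, 244.25094284885407) (296.354179827332, 306.3154348283849) (array([ 0.477 , -0.3737,  0.0291]), np.float64(0.058591504867209196))
(381.9741804467653, 244.25094284885407) (320.8076388888889, 268.99791666666664) (array([ 0.5021, -0.3704,  0.1166]), np.float64(0.0017527610404309828))
```

```bash
python3 - <<'E'
from h import *
def ends(c,L,ang): # ang deg
    d=np.array([np.cos(np.radians(ang)),np.sin(np.radians(ang))])*L/2; return np.array(c)-d,np.array(c)+d
tp={"lo":((381.99,277.8),70.4,-2.862),"up":((382.49,244.28),75.4,-2.862)}
sc={"lo":((296.3,306.23),72.8,40.914),"up":((320.8,268.98),72.1,40.914)}
for k,z in (("lo",.067),("up",.117)):
    a=ends(*tp[k]); b=ends(*sc[k])
    for i in (0,1): print(k,i,plane("top",a[i],z),tri(ray("top",a[i]),ray("scene",b[i])))
    p,q=plane("top",a[0],z),plane("top",a[1],z); print("yaw", np.degrees(np.arctan2(-(p-q)[0],(p-q)[1])))
    p,q=plane("scene",b[0],z),plane("scene",b[1],z); print("yaw scene", np.degrees(np.arctan2(-(p-q)[0],(p-q)[1])))
for r in (((231.86,249.11),68.9,84.29),((279.46,242.55),69,84.29)):
    a=ends(*r); p,q=plane("top",a[0],.038),plane("top",a[1],.038); print("crib",p,q,np.degrees(np.arctan2((p-q)[1],(p-q)[0])))
s=ctrl.get_state(); Rt=R.from_rotvec(s["tool_rot"]); print(Rt.as_matrix())
E
```

```text
lo 0 [ 0.4277 -0.3062  0.067 ] (array([ 0.4273, -0.3049,  0.0721]), np.float64(0.0019050127295585986))
lo 1 [ 0.4359 -0.4531  0.067 ] (array([ 0.4367, -0.4523,  0.0708]), np.float64(0.001258787088097908))
yaw 3.206954547515755
yaw scene 3.903769051645096
up 0 [ 0.4972 -0.2958  0.117 ] (array([ 0.4978, -0.2954,  0.1225]), np.float64(0.00143347849024218))
up 1 [ 0.5055 -0.4457  0.117 ] (array([ 0.5044, -0.4445,  0.1182]), np.float64(0.002664435618374017))
yaw 3.1753151072289345
yaw scene 0.9373705603291013
crib [ 0.5645 -0.0518  0.038 ] [ 0.4158 -0.0692  0.038 ] 6.669685478725816
crib [ 0.5796 -0.1564  0.038 ] [ 0.4304 -0.1722  0.038 ] 6.051516673823628
[[ 0.2656  0.9641 -0.0003]
 [ 0.9641 -0.2656 -0.0015]
 [-0.0015  0.0001 -1.    ]]
```

```bash
cat >> h.py <<'E'
def tgt(p,yaw,tilt):
    "tool x along slope-up direction at yaw (deg), tilt deg; TCP p. prints what remains in tool axes (cm, rad)"
    s=ctrl.get_state(); Rt=R.from_rotvec(s["tool_rot"])
    y,t=np.radians(yaw),np.radians(tilt)
    xr=np.array([np.cos(y),np.sin(y),0]); z=np.array([0,0,1.])
    n=-np.sin(t)*xr+np.cos(t)*z; xs=np.cos(t)*xr+np.sin(t)*z
    G=np.c_[xs,np.cross(-n,xs),-n]
    print("t",round(s["time"],2),"pos",s["position"],"F",s["ft_force"],"grip",round(s["grip_width"]*8.7,2),"q",s["joint_positions"])
    print("dp tool cm now-axes",Rt.inv().apply(np.array(p)-s["position"])*100,"| in goal axes",G.T@(np.array(p)-s["position"])*100)
    print("rot tool",(Rt.inv()*R.from_matrix(G)).as_rotvec())
E
python3 -m crank '{"dp": [[0,0,-5],[0,0,-5],[-2.9,3.9,-1],[-2.9,3.9,-1],[-2.9,3.9,-1],[-2.9,3.9,-1],[-2.9,3.9,-1],[-2.9,3.9,-1]], "delta_rot": [[0,0,0],[0,0,0],[0,0,0],[0,0,0],[0,0,0],[0,0,0],[0,0,0],[0,0,0]]}' 8.7
python3 -c "
from h import *
tgt([.5,.2,.4],4,0)"
```

```text
time: 0.95
position: [0.3529, 0.3949, 0.4018]
tool_rot: [-2.499, -1.904, -0.0]
ft_force: [0.0, 0.3, 0.5]
grip_width: 0.999
t 0.95 pos [0.3529 0.3949 0.4018] F [0.0393 0.2765 0.5002] grip 8.69 q [-0.9984  0.0329  0.1105  1.4709 -0.0038  1.6379  0.4139]
dp tool cm now-axes [-14.8801  19.3569   0.1805] | in goal axes [13.3169 20.4638  0.1837]
rot tool [-0.0001 -0.      1.2323]
```

```bash
python3 -m crank '{"dp": [[-3,3.9,0],[-3,3.9,0],[-3,3.9,0],[-3,3.9,0],[-3,3.9,0],[0,0,0],[0,0,0],[0,0,0]], "delta_rot": [[0,0,0],[0,0,0],[0,0,0],[0,0,0],[0,0,0],[0,0,0.15],[0,0,0.15],[0,0,0.15]]}' 
python3 -m crank '{"dp": [[0,0,0],[0,0,0],[0,0,0],[0,0,0],[0,0,0],[0,4.8,0],[0,4.8,0],[0,4.8,0]], "delta_rot": [[0,0,0.15],[0,0,0.15],[0,0,0.15],[0,0,0.15],[0,0,0.15],[0,0,0],[0,0,0],[0,0,0]]}' 
python3 -c "
from h import *
n=np.array([-np.sin(np.radians(35)),-.04,np.cos(np.radians(35))])
tgt(np.array([.4383,-.3786,.060])+n*0.12,4,35)"
```

```text
time: 1.75
position: [0.5003, 0.1998, 0.4012]
tool_rot: [-2.865, -1.288, 0.001]
ft_force: [-0.6, 0.2, 0.3]
grip_width: 1.001
time: 2.55
position: [0.5147, 0.0556, 0.4013]
tool_rot: [3.137, 0.162, -0.0]
ft_force: [0.6, 0.0, -0.5]
grip_width: 0.997
t 2.55 pos [0.5147 0.0556 0.4013] F [ 0.5761  0.0085 -0.5322] grip 8.67 q [-0.65   -0.0055  0.492   1.5099  0.0027  1.6368 -0.0546]
dp tool cm now-axes [-18.9606  42.1685  24.3104] | in goal axes [-28.3126  42.7812   9.8414]
rot tool [-0.0101  0.611   0.0324]
```

```bash
python3 -m crank '{"dp": [[0,4.9,0],[0,4.9,0],[0,4.9,0],[0,4.9,0],[0,4.9,0],[0,4.9,0],[0,4.9,0],[0,4.9,0]], "delta_rot": [[0,0,0],[0,0,0],[0,0,0],[0,0,0],[0,0,0],[0,0,0],[0,0,0],[0,0,0]]}' 
python3 -m crank '{"dp": [[-4,2,2],[-3,1,2],[0,0,0],[0,0,0],[0,0,0],[0,0,0],[0,0,0],[0,0,0]], "delta_rot": [[0,0,0],[0,0,0],[0,0.1,0.03],[0,0.1,0],[0,0.1,0],[0,0.1,0],[0,0.1,0],[0,0.11,0]]}' 2.9
python3 -c "
from h import *
tgt([.428,-.375,.224],4,35)
print(ctrl.camera_info('wrist'))
cv2.imwrite('pics/w1.png',ctrl.get_image('wrist'))"
```

```text
time: 3.35
position: [0.555, -0.3342, 0.4013]
tool_rot: [-3.137, -0.162, -0.0]
ft_force: [1.4, 0.5, 0.9]
grip_width: 0.998
time: 4.15
position: [0.4882, -0.3698, 0.362]
tool_rot: [-2.971, -0.106, -0.943]
ft_force: [0.2, -0.7, -0.1]
grip_width: 0.374
t 4.15 pos [ 0.4882 -0.3698  0.362 ] F [ 0.1553 -0.667  -0.0706] grip 3.25 q [-0.0869 -0.1541  0.8794  1.7928 -0.3948  1.0707  1.0072]
dp tool cm now-axes [-12.8952   0.096    7.7917] | in goal axes [-12.8642   0.0941   7.8428]
rot tool [-0.0021 -0.004   0.0011]
{'camera_matrix': array([[318.5405,   0.    , 275.4813],
       [  0.    , 318.5405, 209.5422],
       [  0.    ,   0.    ,   1.    ]]), 'xyz': array([ 0.4002, -0.2946,  0.4793]), 'orientation': array([ 2.7421, -0.0326,  0.8844])}
```

View pics/w1.png

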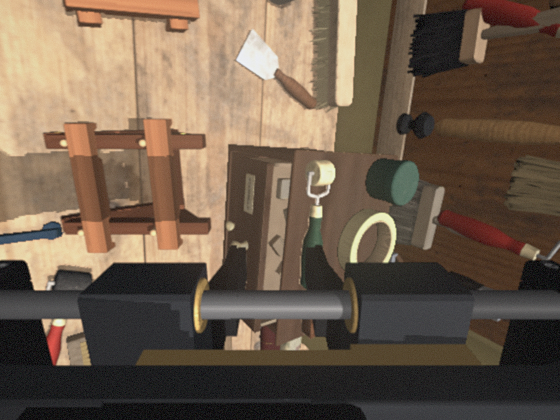

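The view shows the rack at left, with the upper bearer at about (165,185) and the lower at (88,185). The tool is tilted parallel to the slope and the fingertips are at (235..312,245). I'll move closer and measure with the wrist camera.

```bash
python3 -m crank '{"dp": [[-3.2,0,1.5],[-3.2,0,1.5],[-3.2,0,1.5],[-3.2,0,1.5],[0,0,0],[0,0,0],[0,0,0],[0,0,0]], "delta_rot": [[0,0,0],[0,0,0],[0,0,0],[0,0,0],[0,0,0],[0,0,0],[0,0,0],[0,0,0]]}' 2.9
python3 - <<'E'
from h import *
tgt([.428,-.375,.224],4,35)
ci=ctrl.camera_info('wrist'); im=ctrl.get_image('wrist')
cv2.imwrite('pics/w2.png',im)
h=cv2.cvtColor(im,cv2.COLOR_BGR2HSV)
print(ci["xyz"],ci["orientation"])
E
```

```text
time: 5.0
position: [0.4193, -0.3751, 0.241]
tool_rot: [-2.974, -0.109, -0.938]
ft_force: [0.0, -0.2, 0.1]
grip_width: 0.329
t 5.0 pos [ 0.4193 -0.3751  0.241 ] F [ 0.015  -0.1515  0.0547] grip 2.86 q [-0.0632 -0.1935  0.9847  2.0407 -0.4448  0.9146  1.2358]
dp tool cm now-axes [-0.2672  0.0487  1.886 ] | in goal axes [-0.2661  0.0469  1.8862]
rot tool [-0.0014 -0.0005  0.0033]
[ 0.3317 -0.2997  0.3584] [ 2.742  -0.0291  0.8798]
```

View pics/w2.png

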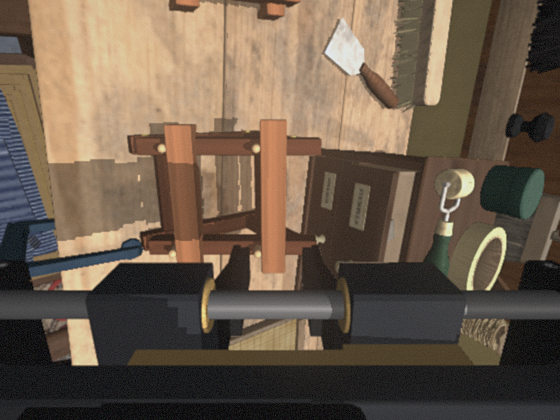

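The upper bearer runs from (272,120) to (273,272), almost exactly between the fingers (mid about 275). The lower bearer runs from (180,125) to (185,250). Next I'll put numbers on this in the tool frame.

```bash
python3 - <<'E'
from h import *
s=ctrl.get_state(); Rt=R.from_rotvec(s["tool_rot"]); ci=ctrl.camera_info('wrist')
im=cv2.imread('pics/w2.png'); h=cv2.cvtColor(im,cv2.COLOR_BGR2HSV)
for r in (130,170,200,225,262): print(r,[tuple(h[r,c]) for c in range(254,294,3)])
# plane of the bearer tops from estimate
nrm=-Rt.as_matrix()[:,2]
top=np.array([.502,-.370,.118])
def hit(uv):
    o,d=ray('wrist',uv,ci); P=o+d*((top-o)@nrm)/(d@nrm); return Rt.inv().apply(P-s["position"])*100
m=cv2.inRange(h,(3,110,110),(14,255,255)); m[:, :150]=0; m[:,300:]=0; m[:112]=0; m[280:]=0
m=cv2.morphologyEx(m,cv2.MORPH_OPEN,np.ones((45,9),np.uint8))
for ct in cv2.findContours(m,cv2.RETR_EXTERNAL,cv2.CHAIN_APPROX_NONE)[0]:
    if cv2.contourArea(ct)<800: continue
    b=cv2.boxPoints(cv2.minAreaRect(ct)); print(b.tolist()); print(np.array([hit(p) for p in b]))
E
```

```text
130 [(np.uint8(13), np.uint8(91), np.uint8(145)), (np.uint8(14), np.uint8(90), np.uint8(148)), (np.uint8(12), np.uint8(116), np.uint8(161)), (np.uint8(12), np.uint8(132), np.uint8(193)), (np.uint8(12), np.uint8(132), np.uint8(190)), (np.uint8(10), np.uint8(131), np.uint8(206)), (np.uint8(11), np.uint8(130), np.uint8(202)), (np.uint8(11), np.uint8(131), np.uint8(203)), (np.uint8(12), np.uint8(131), np.uint8(191)), (np.uint8(12), np.uint8(133), np.uint8(192)), (np.uint8(11), np.uint8(125), np.uint8(189)), (np.uint8(15), np.uint8(88), np.uint8(214)), (np.uint8(15), np.uint8(84), np.uint8(195)), (np.uint8(15), np.uint8(81), np.uint8(174))]
170 [(np.uint8(13), np.uint8(91), np.uint8(138)), (np.uint8(10), np.uint8(126), np.uint8(75)), (np.uint8(11), np.uint8(130), np.uint8(108)), (np.uint8(12), np.uint8(136), np.uint8(187)), (np.uint8(12), np.uint8(133), np.uint8(182)), (np.uint8(11), np.uint8(136), np.uint8(203)), (np.uint8(11), np.uint8(137), np.uint8(197)), (np.uint8(11), np.uint8(135), np.uint8(197)), (np.uint8(12), np.uint8(134), np.uint8(187)), (np.uint8(11), np.uint8(136), np.uint8(
[... 1875 characters left out ...]
p.uint8(178)), (np.uint8(11), np.uint8(132), np.uint8(176)), (np.uint8(12), np.uint8(126), np.uint8(172)), (np.uint8(14), np.uint8(86), np.uint8(193)), (np.uint8(15), np.uint8(90), np.uint8(188)), (np.uint8(14), np.uint8(82), np.uint8(192))]
[[166.0037841796875, 125.08678436279297], [191.91134643554688, 123.96038055419922], [197.90945434570312, 261.9169921875], [172.00189208984375, 263.04339599609375]]
[[ -9.6284  -7.0423  14.8091]
 [ -7.3301  -7.1379  14.8091]
 [ -7.7614   6.2863  14.8091]
 [-10.3817   6.4099  14.8091]]
[[260.0, 120.0], [285.0, 120.0], [285.0, 272.0], [260.0, 272.0]]
[[-1.3096 -7.4732 14.8091]
 [ 0.8918 -7.4726 14.8091]
 [ 1.0182  7.4212 14.8091]
 [-1.5256  7.4197 14.8091]]
```

```bash
python3 -m crank '{"dp": [[-0.23,0,2],[0,0,4],[0,0,3],[0,0,1],[0,0,0],[0,0,0],[0,0,0],[0,0,0]], "delta_rot": [[0,0,0],[0,0,0],[0,0,0],[0,0,0],[0,0,0],[0,0,0],[0,0,0],[0,0,0]]}' 2.9
python3 - <<'E'
from h import *
tgt([.428,-.375,.224],4,35)
im=ctrl.get_image('wrist')
cv2.imwrite('pics/w3.png',im)
E
```

```text
time: 5.85
position: [0.4732, -0.3713, 0.1572]
tool_rot: [-2.972, -0.106, -0.94]
ft_force: [-0.4, -0.3, 0.8]
grip_width: 0.333
t 5.85 pos [ 0.4732 -0.3713  0.1572] F [-0.3656 -0.3408  0.7576] grip 2.9 q [-0.1487  0.1175  1.1128  2.0801 -0.8688  0.8573  1.5553]
dp tool cm now-axes [ 0.1337  0.0387 -8.0719] | in goal axes [ 0.1203  0.052  -8.0721]
rot tool [-0.0017 -0.0017  0.0006]
```

View pics/w3.png

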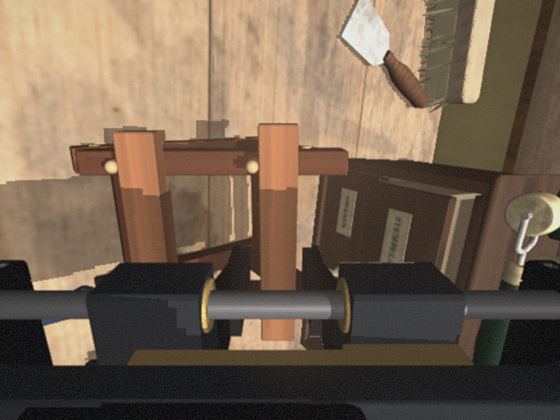

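Upper bearer now lies between the fingers (cols 259–299 at row 130, inner finger edges about 250 and 302). I'll check the offset.

```bash
python3 - <<'E'
from h import *
s=ctrl.get_state(); Rt=R.from_rotvec(s["tool_rot"]); ci=ctrl.camera_info('wrist')
im=cv2.imread('pics/w3.png'); h=cv2.cvtColor(im,cv2.COLOR_BGR2HSV)
nrm=-Rt.as_matrix()[:,2]
m=cv2.inRange(h,(3,118,100),(14,255,255)); 
for z in (4.5,4.8,5.1):
  top=s["position"]-nrm*z/100
  def hit(uv):
    o,d=ray('wrist',uv,ci); P=o+d*((top-o)@nrm)/(d@nrm); return Rt.inv().apply(P-s["position"])*100
  for r in (130,145,190,220):
    c=np.where(m[r,240:330])[0]+240; a,b=hit((c[0]-.5,r)),hit((c[-1]+.5,r)); print(z,r,c[0],c[-1],a[:2],b[:2],"mid",(a+b)[0]/2,"w",(b-a)[0])
  print("end y",hit((279,123.5))[1],hit((279,341))[1])
# where tool axis points project
for z in (0,1.9,4.8): print(z,proj('wrist',s["position"]+Rt.apply([0,0,z/100]),ci))
cv2.imwrite('pics/w3z.png',cv2.resize(im[220:350,200:350],None,fx=4,fy=4))
E
```

```text
4.5 130 259 297 [-0.9283 -7.1627] [ 1.3101 -7.1622] mid 0.19088369404914973 w 2.238436986299475
4.5 145 258 297 [-0.9999 -6.3149] [ 1.3271 -6.3144] mid 0.1636207273168122 w 2.3270169530373797
4.5 190 259 296 [-0.9841 -3.6275] [ 1.3205 -3.6268] mid 0.16815904064893267 w 2.304587228244182
4.5 220 260 295 [-0.9521 -1.7054] [ 1.2949 -1.7046] mid 0.1714036653907367 w 2.246934497829639
end y -7.522824480425386 7.337131506296917
4.8 130 259 297 [-0.9437 -7.1469] [ 1.3304 -7.1464] mid 0.19335404089878216 w 2.2741224718314643
4.8 145 258 297 [-1.0164 -6.2856] [ 1.3477 -6.2851] mid 0.1656564440156555 w 2.3641145931847554
4.8 190 259 296 [-1.0004 -3.5554] [ 1.3409 -3.5547] mid 0.17026710779398246 w 2.3413272904813915
4.8 220 260 295 [-0.9678 -1.6026] [ 1.3149 -1.6017] mid 0.17356345881174423 w 2.282755451916974
end y -7.512772414655827 7.584083135295535
5.1 130 259 297 [-0.9591 -7.1311] [ 1.3507 -7.1306] mid 0.19582438774841388 w 2.3098079573634487
5.1 145 258 297 [-1.0329 -6.2563] [ 1.3683 -6.2558] mid 0.16769216071449922 w 2.4012122333321257
5.1 190 259 296 [-1.0167 -3.4832] [ 1.3614 -3.4825] mid 0.1723751749390271 w 2.3780673527186
5.1 220 260 295 [-0.9836 -1.4998] [ 1.335  -1.4989] mid 0.17572325223275093 w 2.3185764060043055
end y -7.502720348886266 7.83103476429416
0 [274.638  280.8882]
1.9 [274.7047 263.7376]
4.8 [274.7839 243.3731]
```

View pics/w3z.png

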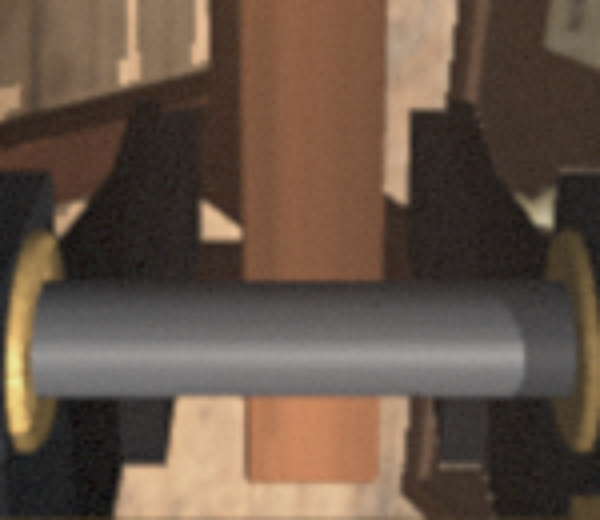

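```bash
python3 -m crank '{"dp": [[0.12,0,0],[0,0,1.5],[0,0,1.5],[0,0,1.5],[0,0,1],[0,0,0],[0,0,0],[0,0,0]], "delta_rot": [[0,0,0],[0,0,0],[0,0,0],[0,0,0],[0,0,0],[0,0,0],[0,0,0],[0,0,0]]}' 2.9
python3 - <<'E'
from h import *
tgt([.5083,-.3696,.109],4,35)
im=ctrl.get_image('wrist')
cv2.imwrite('pics/w4.png',im)
E
```

```text
time: 6.7
position: [0.5054, -0.3687, 0.1122]
tool_rot: [-2.973, -0.106, -0.938]
ft_force: [-0.7, 0.5, 0.3]
grip_width: 0.333
t 6.7 pos [ 0.5054 -0.3687  0.1122] F [-0.6923  0.5054  0.2639] grip 2.9 q [-0.0758  0.2807  1.0265  2.0751 -1.0812  0.8532  1.6882]
dp tool cm now-axes [0.0476 0.1066 0.4257] | in goal axes [0.0478 0.1058 0.4258]
rot tool [-0.0017 -0.0003  0.0007]
```

View pics/w4.png

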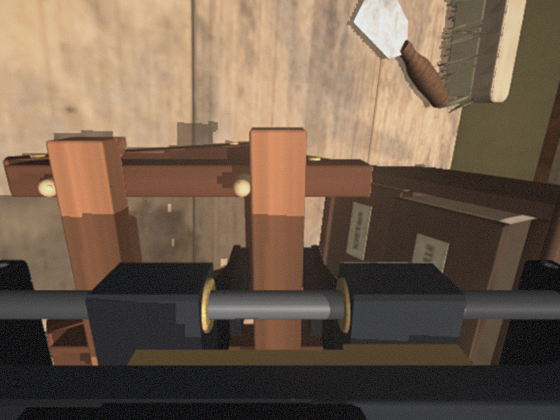

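Fingers straddle the bearer (cols 250–305) with no contact force, so I'll close.

```bash
python3 -m crank '{"dp": [[0,0,0],[0,0,0],[0,0,0],[0,0,0],[0,0,0],[0,0,0],[0,0,0],[0,0,0]], "delta_rot": [[0,0,0],[0,0,0],[0,0,0],[0,0,0],[0,0,0],[0,0,0],[0,0,0],[0,0,0]]}' 1.8 25
python3 -m crank '{"dp": [[0,0,-0.5],[0,0,-1],[0,0,-2],[0,0,-3],[0,0,-3],[0,0,-2],[0,0,0],[0,0,0]], "delta_rot": [[0,0,0],[0,0,0],[0,0,0],[0,0,0],[0,0,0],[0,0,0],[0,0,0],[0,0,0]]}'
python3 - <<'E'
from h import *
tgt([.5083,-.3696,.109],4,35)
cv2.imwrite('pics/w5.png',ctrl.get_image('wrist'))
cv2.imwrite('pics/s5.png',ctrl.get_image('scene'))
E
```

```text
time: 7.55
position: [0.5062, -0.3684, 0.1126]
tool_rot: [-2.972, -0.107, -0.939]
ft_force: [-0.6, 1.8, 6.5]
grip_width: 0.273
time: 8.35
position: [0.4397, -0.3724, 0.2052]
tool_rot: [-2.971, -0.107, -0.936]
ft_force: [0.4, 0.2, -1.6]
grip_width: 0.267
t 8.35 pos [ 0.4397 -0.3724  0.2052] F [ 0.4335  0.2187 -1.584 ] grip 2.33 q [-0.2042 -0.112   1.1307  2.0674 -0.5529  0.8583  1.3245]
dp tool cm now-axes [ 0.103   0.2404 11.8113] | in goal axes [ 0.1015  0.1959 11.8121]
rot tool [-0.0038  0.0001  0.001 ]
```

View pics/w5.png

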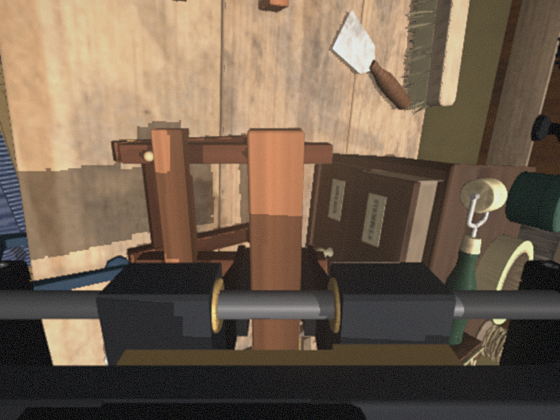

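View pics/s5.png

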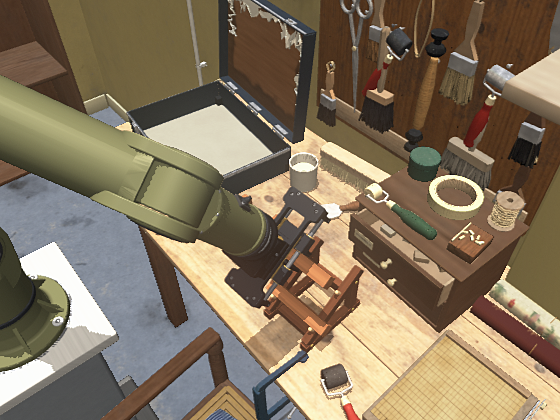

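The bearer is held square between the fingers (cols 250–305) and the lower bearer is undisturbed at (172,190). Moving to the crib.

```bash
python3 -m crank '{"dp": [[0,-4.4,-0.5],[0,-4.4,-0.5],[0,-4.4,-0.5],[0,-4.4,-0.5],[0,-4.4,-0.5],[0,-4.4,-0.5],[0,0,0],[0,0,0]], "delta_rot": [[0,0,0],[0,0,0],[0,0,0],[0,0,0],[0,0,0],[0,0,0],[0,-0.15,0],[0,-0.15,0]]}'
python3 -m crank '{"dp": [[0,0,0],[0,0,0],[3,0,0],[3,0,0],[3,0,0],[0,0,0],[0,0,0],[0,0,0]], "delta_rot": [[0,-0.15,-0.02],[0,-0.15,-0.02],[0,-0.01,-0.01],[0,0,0],[0,0,0],[0,0,0],[0,0,0],[0,0,0]]}'
python3 - <<'E'
from h import *
tgt([.549,-.107,.22],6.7,0)
cv2.imwrite('pics/w6.png',ctrl.get_image('wrist'))
E
```

```text
time: 9.25
position: [0.424, -0.2516, 0.2306]
tool_rot: [-3.088, -0.112, -0.506]
ft_force: [0.4, 0.4, -0.9]
grip_width: 0.274
time: 10.05
position: [0.5147, -0.2396, 0.2344]
tool_rot: [3.127, 0.199, 0.037]
ft_force: [-0.4, -0.4, -1.1]
grip_width: 0.273
t 10.05 pos [ 0.5147 -0.2396  0.2344] F [-0.4085 -0.3599 -1.0813] grip 2.37 q [ 0.6568  0.146  -0.2933  1.6831  0.0413  1.2937  0.4832]
dp tool cm now-axes [  5.0439 -12.7303   1.4287] | in goal axes [  4.9499 -12.7662   1.4367]
rot tool [ 0.0097 -0.0233  0.01  ]
```

View pics/w6.png

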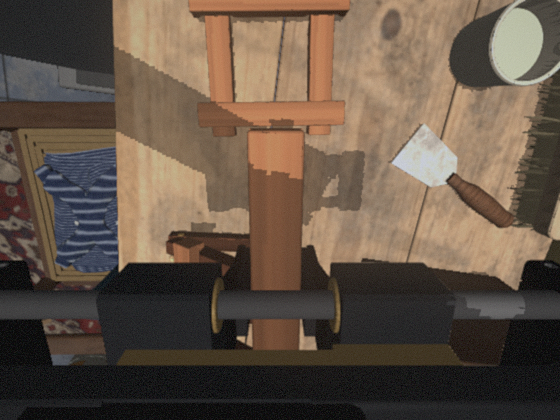

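The crib shows at the top of the picture: the right upper bar spans cols 198–344 at rows 100–127, and the low bars are at cols about 220 and 320. The held bearer is at cols 248–303. I'll cross-check the crib pose with this view.

```bash
python3 - <<'E'
from h import *
ci=ctrl.camera_info('wrist'); im=cv2.imread('pics/w6.png'); h=cv2.cvtColor(im,cv2.COLOR_BGR2HSV)
m=cv2.inRange(h,(3,110,90),(15,255,255)); m[128:]=0
mm=cv2.morphologyEx(m,cv2.MORPH_OPEN,np.ones((5,80),np.uint8))
for ct in cv2.findContours(mm,cv2.RETR_EXTERNAL,cv2.CHAIN_APPROX_NONE)[0]:
    r=cv2.minAreaRect(ct); b=cv2.boxPoints(r); P=np.array([plane('wrist',p,.038,ci) for p in b]); print("up",b.round(1).tolist(),P[:,:2].tolist(),P.mean(0))
m2=m.copy(); m2[98:]=0; m2[:16]=0
mm=cv2.morphologyEx(m2,cv2.MORPH_OPEN,np.ones((40,7),np.uint8))
for ct in cv2.findContours(mm,cv2.RETR_EXTERNAL,cv2.CHAIN_APPROX_NONE)[0]:
    r=cv2.minAreaRect(ct); b=cv2.boxPoints(r); P=np.array([plane('wrist',p,.022,ci) for p in b]); print("low",b.round(1).tolist(),P[:,:2].tolist(),P.mean(0))
s=ctrl.get_state(); Rt=R.from_rotvec(s["tool_rot"])
nrm=-Rt.as_matrix()[:,2]
for z in (-.6,-.8,-1.0):
  top=s["position"]-nrm*z/100
  for uv in ((249,132),(303,132)):
    o,d=ray('wrist',uv,ci); P=o+d*((top-o)@nrm)/(d@nrm); print(z,uv,Rt.inv().apply(P-s["position"])*100)
E
```

```text
up [[199.0, 102.0], [345.0, 102.0], [345.0, 125.0], [199.0, 125.0]] [[0.4324626974933639, -0.16072163690174182], [0.5787082205419342, -0.14191551311482026], [0.5830735996198066, -0.1641400220008195], [0.43369749646383865, -0.18310066673001824]] [ 0.507  -0.1625  0.038 ]
up [[190.0, 0.0], [350.0, 0.0], [350.0, 10.0], [190.0, 10.0]] [[0.4193865326209538, -0.07278119639717652], [0.5659876647271314, -0.05296027491302849], [0.5675968938675549, -0.060950319822903595], [0.4197635542739246, -0.0808493135469078]] [ 0.4932 -0.0669  0.038 ]
low [[310.0, 17.0], [332.0, 17.0], [332.0, 98.0], [310.0, 98.0]] [[0.532678116053991, -0.06759182661303316], [0.5542383368962998, -0.06469889470999556], [0.5678710198708848, -0.13898588702815332], [0.5447140389513234, -0.14197023525893798]] [ 0.5499 -0.1033  0.022 ]
low [[207.0, 98.0], [207.0, 17.0], [230.0, 17.0], [230.0, 98.0]] [[0.43728394325046316, -0.15581525318901984], [0.4325936342455875, -0.08102107636609439], [0.45482104385361743, -0.0780386216478769], [0.4611332396266458, -0.1527416830335253]] [ 0.4465 -0.1169  0.022 ]
-0.6 (249, 132) [-1.0726 -7.3387 -0.6   ]
-0.6 (303, 132) [ 1.1944 -7.3403 -0.6   ]
-0.8 (249, 132) [-1.0566 -7.3505 -0.8   ]
-0.8 (303, 132) [ 1.1774 -7.3521 -0.8   ]
-1.0 (249, 132) [-1.0405 -7.3622 -1.    ]
-1.0 (303, 132) [ 1.1605 -7.3638 -1.    ]
```

```bash
python3 -m crank '{"dp": [[1.3,-3.3,0],[1.3,-3.3,0],[1.3,-3.3,0],[1.2,-3.2,0],[0,0,3],[0,0,4],[0,0,3],[0,0,1]], "delta_rot": [[0.01,-0.023,0.005],[0,0,0],[0,0,0],[0,0,0],[0,0,0],[0,0,0],[0,0,0],[0,0,0]]}'
python3 - <<'E'
from h import *
tgt([.5505,-.104,.046],7,0)
cv2.imwrite('pics/w7.png',ctrl.get_image('wrist'))
E
```

```text
time: 10.9
position: [0.5475, -0.1037, 0.1227]
tool_rot: [3.135, 0.191, -0.004]
ft_force: [-1.3, -0.1, -0.6]
grip_width: 0.272
t 10.9 pos [ 0.5475 -0.1037  0.1227] F [-1.2599 -0.112  -0.6138] grip 2.37 q [ 0.4857  0.242  -0.3921  1.8142  0.1038  1.1079  0.1787]
dp tool cm now-axes [0.3135 0.0606 7.6664] | in goal axes [0.292  0.065  7.6672]
rot tool [ 0.0006  0.0028 -0.0006]
```

View pics/w7.png

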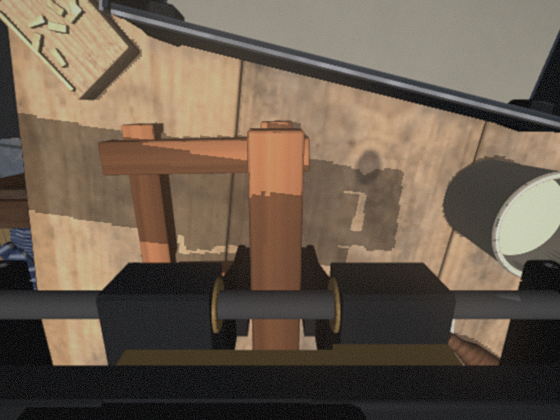

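Up_1's bar is at rows 139–174, cols 102–308. The low bearer's tip shows at cols 262–293, row 122, just beyond the held bearer's end at row 130 (cols 248–302). Measuring these.

```bash
python3 - <<'E'
from h import *
ci=ctrl.camera_info('wrist'); im=cv2.imread('pics/w7.png'); h=cv2.cvtColor(im,cv2.COLOR_BGR2HSV)
s=ctrl.get_state(); Rt=R.from_rotvec(s["tool_rot"])
def T(P): return Rt.inv().apply(np.array(P)-s["position"])*100
m=cv2.inRange(h,(3,118,70),(15,255,255))
for c in (120,135,180,200,230): 
    print("col",c,"orange rows",[int(r) for r in np.where(np.diff(m[125:200,c].astype(int)))[0]+125])
print("V col200",h[130:185:2,200,2], "V col 120",h[130:185:2,115,2])
print("V row155 c90-115",h[155,90:116,2],"c296-316",h[152,296:316,2])
print("V row127 tip",h[125,256:300,2])
print("V col276",h[115:140,276])
cv2.imwrite('pics/w7z.png',cv2.resize(im[110:270,90:330],None,fx=3.3,fy=3.3,interpolation=cv2.INTER_CUBIC))
E
```

```text
col 120 orange rows [141, 174]
col 135 orange rows [139, 140]
col 180 orange rows [139, 173]
col 200 orange rows [138, 172]
col 230 orange rows [139, 172]
V col200 [200 200 192 146  88 125 176 174 183 182 182 190 183 125 126 128 130 123
 118 115 119 112 119 127 126 128 127 122] V col 120 [139 123 119 117 118  74 101 113 110 114 115 113 114 123 121 123 125 120
 116 113 117 120 105 120 120 115 113 119]
V row155 c90-115 [113 115 112 118 120 114 115 118 115 108 112 120 122 115 119 117 112 120
 116 117 118 118 118 120 117 122] c296-316 [187 184 188 183 187 172 152 139 161 194 201 194 165 133 149 158 157 156
 158 159]
V row127 tip [182 184 187 184 157 167 195 198 198 201 189 141 123 122 129 134 136 140
 135 131 133 134 133 132 133 126 128 124 120 129 135 131 122 125 124 113
 106 113 117 114 116 110 112 111]
V col276 [[ 15  82 174]
 [ 15  80 176]
 [ 15  85 186]
 [ 15  86 187]
 [ 14  80 185]
 [ 14  82 128]
 [ 12 105 109]
 [ 12 138 152]
 [ 12 128 141]
 [ 11 128 131]
 [ 11 125 133]
 [ 10 128 133]
 [ 12 127 129]
 [ 12 108  97]
 [ 12 116  79]
 [ 11 123 110]
 [ 11 126 152]
 [ 11 133 153]
 [ 12 132 187]
 [ 12 129 197]
 [ 12 128 197]
 [ 13 130 196]
 [ 12 133 196]
 [ 13 127 197]
 [ 12 128 196]]
```

View pics/w7z.png

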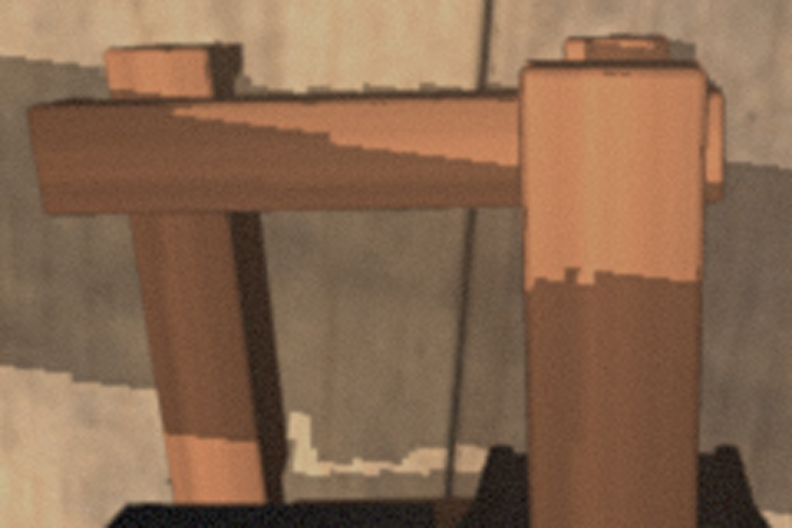

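```bash
python3 - <<'E'
from h import *
ci=ctrl.camera_info('wrist')
s=ctrl.get_state(); Rt=R.from_rotvec(s["tool_rot"])
print(s["position"])
def T(uv,z): P=plane('wrist',uv,z,ci); return (Rt.inv().apply(P-s["position"])*100)[:2],P[:2]
zt=s["position"][2]+.008
for n,uv,z in (("heldL",(248.5,131),zt),("heldR",(302,131),zt),("heldL",(250.5,200),zt),("heldR",(301.5,200),zt),
 ("up+y",(120,141),.038),("up-y",(120,174),.038),("up+y",(230,139),.038),("up-y",(230,172.5),.038),
 ("upLc",(99.5,142),.038),("upLc",(103.6,174),.038),("upRc",(309,139),.038),("upRc",(309,171),.038),
 ("lowfar L",(261.5,123),.022),("lowfar R",(292.4,123),.022),("lownear L",(131,176),.022),("lownear R",(159,176),.022),("lownear L",(142,250),.022),("lownear R",(168,250),.022)):
    a,b=T(uv,z); print(n,uv,a,b)
E
```

```text
[ 0.548  -0.1037  0.1228]
heldL (248.5, 131) [-1.0781 -7.3939] [ 0.5283 -0.0316]
heldR (302, 131) [ 1.1322 -7.3961] [ 0.5502 -0.0289]
heldL (250.5, 200) [-1.0609 -4.4386] [ 0.5321 -0.0609]
heldR (301.5, 200) [ 1.185  -4.4416] [ 0.5544 -0.0582]
up+y (120, 141) [-10.8933  -6.1819] [ 0.4321 -0.0556]
up-y (120, 174) [-11.228   -3.8336] [ 0.4317 -0.0793]
up+y (230, 139) [-3.1484 -6.3276] [ 0.5088 -0.0448]
up-y (230, 172.5) [-3.2458 -3.953 ] [ 0.5108 -0.0685]
upLc (99.5, 142) [-12.3478  -6.1113] [ 0.4178 -0.0581]
upLc (103.6, 174) [-12.4182  -3.8322] [ 0.4199 -0.0808]
upRc (309, 139) [ 2.3945 -6.3332] [ 0.5639 -0.038 ]
upRc (309, 171) [ 2.4664 -4.0693] [ 0.5673 -0.0604]
lowfar L (261.5, 123) [-0.9915 -7.3621] [ 0.529  -0.0319]
lowfar R (292.4, 123) [ 1.2953 -7.3642] [ 0.5517 -0.0291]
lownear L (131, 176) [-11.184   -3.3747] [ 0.4326 -0.0838]
lownear R (159, 176) [-9.0062 -3.3773] [ 0.4542 -0.0812]
lownear L (142, 250) [-11.0938   2.887 ] [ 0.4411 -0.1459]
lownear R (168, 250) [-8.9214  2.8834] [ 0.4627 -0.1432]
```

```bash
python3 -m crank '{"dp": [[0.2,-0.1,0],[0,0,2],[0,0,2],[0,0,1.5],[0,0,0.7],[0,0,0.3],[0,0,0],[0,0,0]], "delta_rot": [[0,0,0],[0,0,0],[0,0,0],[0,0,0],[0,0,0],[0,0,0],[0,0,0],[0,0,0]]}'
python3 - <<'E'
from h import *
tgt([.5505,-.104,.046],7,0)
cv2.imwrite('pics/w8.png',ctrl.get_image('wrist'))
E
```

```text
time: 11.75
position: [0.5534, -0.1023, 0.0619]
tool_rot: [3.133, 0.192, 0.007]
ft_force: [-0.7, 0.6, -0.3]
grip_width: 0.27
t 11.75 pos [ 0.5534 -0.1023  0.0619] F [-0.7407  0.6039 -0.3037] grip 2.35 q [ 0.4685  0.3184 -0.3838  1.8581  0.143   0.9866  0.1461]
dp tool cm now-axes [-0.3195  0.1242  1.5915] | in goal axes [-0.3123  0.1285  1.5926]
rot tool [ 0.0027 -0.0045  0.0003]
```

View pics/w8.png

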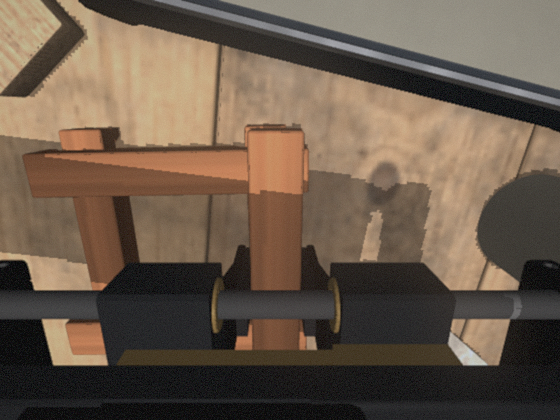

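```bash
python3 - <<'E'
from h import *
im=cv2.imread('pics/w8.png')
print(ctrl.get_state()["position"])
cv2.imwrite('pics/w8z.png',cv2.resize(im[115:215,20:330],None,fx=2.5,fy=2.5,interpolation=cv2.INTER_CUBIC))
cv2.imwrite('pics/w8y.png',cv2.resize(im[115:205,230:320],None,fx=6.5,fy=6.5,interpolation=cv2.INTER_CUBIC))
E
```

```text
[ 0.5534 -0.1023  0.0619]
```

View pics/w8z.png

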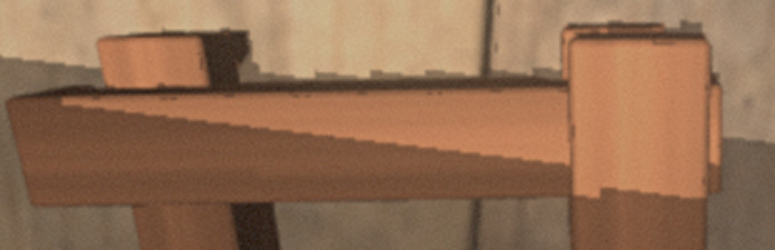

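View pics/w8y.png

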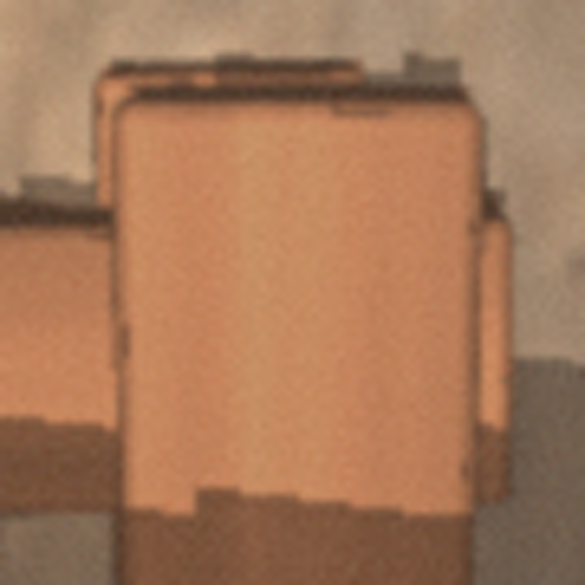

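```bash
python3 - <<'E'
from h import *
ci=ctrl.camera_info('wrist')
s=ctrl.get_state(); Rt=R.from_rotvec(s["tool_rot"])
def T(uv,z): P=plane('wrist',uv,z,ci); return (Rt.inv().apply(P-s["position"])*100)[:2],P[:2]
zt=s["position"][2]+.008
for n,uv,z in (("heldL",(248.2,131),zt),("heldR",(303.5,131),zt),("heldL",(249.8,195),zt),("heldR",(302,195),zt),
 ("up+y",(235,150),.038),("up-y",(235,193),.038),("upR",(308.5,150),.038),("upLc",(24,155),.038),("upLc",(32,196),.038),("up+y",(120,152),.038),("up-y",(120,195),.038),
 ("lowfar L",(245,127),.022),("lowfar R",(285.7,127),.022)):
    a,b=T(uv,z); print(n,uv,a,b)
E
```

```text
heldL (248.2, 131) [-1.0869 -7.3935] [ 0.5336 -0.0303]
heldR (303.5, 131) [ 1.1955 -7.3948] [ 0.5562 -0.0275]
heldL (249.8, 195) [-1.0835 -4.6681] [ 0.5369 -0.0573]
heldR (302, 195) [ 1.2031 -4.667 ] [ 0.5596 -0.0545]
up+y (235, 150) [-2.0585 -6.2557] [ 0.5255 -0.0428]
up-y (235, 193) [-2.1428 -3.9574] [ 0.5275 -0.0657]
upR (308.5, 150) [ 1.7567 -6.2568] [ 0.5633 -0.0382]
upLc (24, 155) [-13.02    -5.9956] [ 0.417  -0.0588]
upLc (32, 196) [-13.0998  -3.7953] [ 0.4189 -0.0807]
up+y (120, 152) [-8.0243 -6.1513] [ 0.4664 -0.0511]
up-y (120, 195) [-8.3539 -3.8488] [ 0.4659 -0.0744]
lowfar L (245, 127) [-1.6555 -7.3418] [ 0.5282 -0.0316]
lowfar R (285.7, 127) [ 0.6111 -7.3433] [ 0.5507 -0.0288]
```

```bash
python3 -m crank '{"dp": [[-0.45,-0.03,0],[0,0,0],[0,0,0.4],[0,0,0.4],[0,0,0.3],[0,0,0.2],[0,0,0.1],[0,0,0]], "delta_rot": [[0,0,-0.014],[0,0,0],[0,0,0],[0,0,0],[0,0,0],[0,0,0],[0,0,0],[0,0,0]]}'
python3 - <<'E'
from h import *
tgt([.5505,-.104,.046],7,0)
cv2.imwrite('pics/w9.png',ctrl.get_image('wrist')); cv2.imwrite('pics/s9.png',ctrl.get_image('scene'))
E
```

```text
time: 12.6
position: [0.5482, -0.1025, 0.0468]
tool_rot: [3.132, 0.214, 0.004]
ft_force: [-1.2, 0.1, -0.4]
grip_width: 0.274
t 12.6 pos [ 0.5482 -0.1025  0.0468] F [-1.1951  0.0774 -0.427 ] grip 2.39 q [ 0.4701  0.33   -0.383   1.8794  0.1504  0.9569  0.1557]
dp tool cm now-axes [0.2121 0.1801 0.0765] | in goal axes [0.2148 0.1772 0.0756]
rot tool [ 0.002  -0.0027  0.0143]
```

View pics/w9.png

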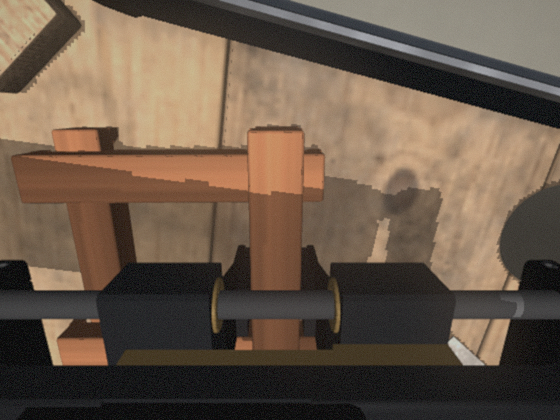

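View pics/s9.png

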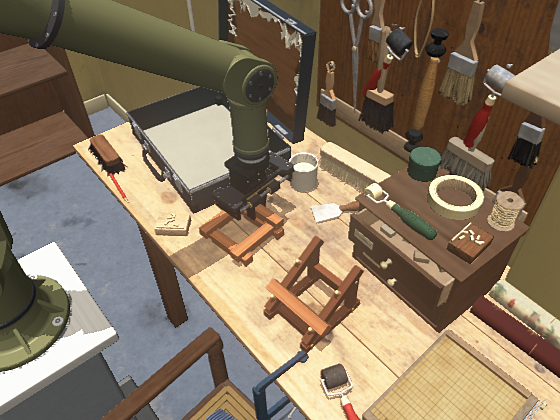

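The held bearer now hides the low bearer's tip, so they're aligned, and there is no contact yet. Lowering in small steps.

```bash
python3 -m crank '{"dp": [[0,0,0.1],[0,0,0],[0,0,0.1],[0,0,0],[0,0,0],[0,0,0],[0,0,0],[0,0,0]], "delta_rot": [[0,0,0],[0,0,0],[0,0,0],[0,0,0],[0,0,0],[0,0,0],[0,0,0],[0,0,0]]}'

```

```text
time: 13.5
position: [0.5484, -0.1026, 0.0451]
tool_rot: [3.132, 0.214, 0.005]
ft_force: [0.6, 0.4, 0.4]
grip_width: 0.273
```

```bash
python3 -m crank '{"dp": [[0,0,0.1],[0,0,0],[0,0,0],[0,0,0.05],[0,0,0],[0,0,0],[0,0,0],[0,0,0]], "delta_rot": [[0,0,0],[0,0,0],[0,0,0],[0,0,0],[0,0,0],[0,0,0],[0,0,0],[0,0,0]]}'
python3 - <<'E'
from h import *
im=ctrl.get_image('wrist')
cv2.imwrite('pics/w10.png',cv2.resize(im[115:215,20:330],None,fx=2.5,fy=2.5,interpolation=cv2.INTER_CUBIC))
E
```

```text
time: 14.3
position: [0.5485, -0.1026, 0.045]
tool_rot: [3.132, 0.214, 0.005]
ft_force: [-3.7, 0.6, 9.6]
grip_width: 0.272
```

View pics/w10.png

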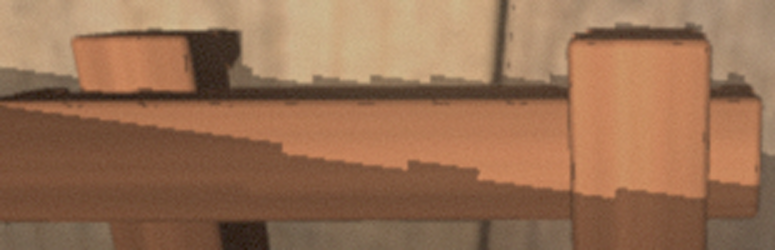

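It made contact with 9.6 N at TCP z 0.045, which matches the seated height. Releasing and rising.

```bash
python3 -m crank '{"dp": [[0,0,0],[0,0,0],[0,0,0],[0,0,0],[0,0,-0.5],[0,0,-1.5],[0,0,-3],[0,0,-4]], "delta_rot": [[0,0,0],[0,0,0],[0,0,0],[0,0,0],[0,0,0],[0,0,0],[0,0,0],[0,0,0]]}' 3.4
python3 - <<'E'
from h import *
tgt([.5505,-.104,.046],7,0)
im=ctrl.get_image('wrist')
cv2.imwrite('pics/w11.png',im)
im=ctrl.get_image('scene')
cv2.imwrite('pics/s11.png',cv2.resize(im[180:280,180:300],None,fx=5,fy=5,interpolation=cv2.INTER_CUBIC))
E
```

```text
time: 15.15
position: [0.5468, -0.1021, 0.134]
tool_rot: [3.133, 0.214, 0.001]
ft_force: [1.2, -0.4, 0.2]
grip_width: 0.391
t 15.15 pos [ 0.5468 -0.1021  0.134 ] F [ 1.2406 -0.4165  0.2348] grip 3.41 q [ 0.4912  0.2266 -0.3989  1.8079  0.0978  1.1255  0.1959]
dp tool cm now-axes [0.3347 0.2266 8.8037] | in goal axes [0.342  0.2304 8.8033]
rot tool [ 0.001  -0.0005  0.0145]
```

View pics/w11.png

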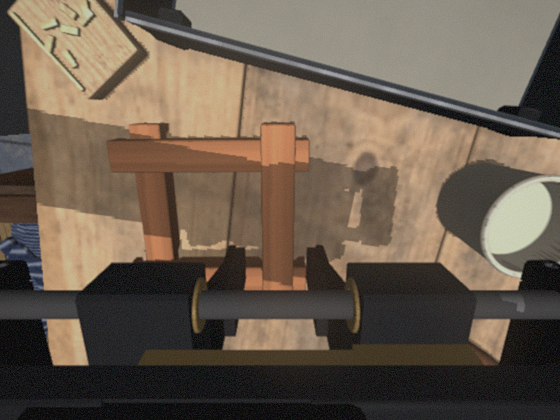

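View pics/s11.png

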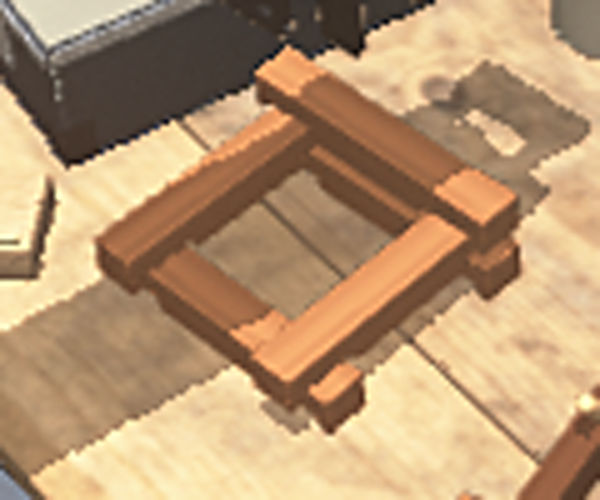

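Bearer seated over the far low bearer: it covers cols 262–295 in the wrist view, lies flat in the scene view, and the crib is unmoved. Back for the second bearer.

```bash
python3 -m crank '{"dp": [[0,0,-5],[0,0,-5],[-2.7,4.2,0],[-2.7,4.2,0],[-2.7,4.2,0],[-2.7,4.2,0],[-2.7,4.2,0],[-2.7,4.2,0]], "delta_rot": [[0,0,0],[0,0,0],[0,0,0],[0,0,0],[0,0,0],[0,0,0],[0,0,0],[0,0,0]]}' 3.0
python3 -m crank '{"dp": [[0,0,0],[0,0,0],[0,0,0],[0,0,0],[0,0,0],[0,0,0],[0,0,0],[0,0,0]], "delta_rot": [[0,0.1,0.06],[0,0.1,0],[0,0.1,0],[0,0.1,0],[0,0.1,0],[0,0.1,0],[0,0.01,0],[0,0,0]]}'
python3 - <<'E'
from h import *
tgt([.368,-.378,.162],4,35)
E
```

```text
time: 16.05
position: [0.4204, -0.3755, 0.2347]
tool_rot: [3.131, 0.214, 0.007]
ft_force: [0.9, -0.9, 0.8]
grip_width: 0.346
time: 16.85
position: [0.4211, -0.3739, 0.2339]
tool_rot: [-2.971, -0.112, -0.938]
ft_force: [0.1, 0.3, -0.0]
grip_width: 0.345
t 16.85 pos [ 0.4211 -0.3739  0.2339] F [ 0.1236  0.2992 -0.0403] grip 3.0 q [ 1.0275 -0.0569 -0.0307  2.0201 -0.6612  0.9697  1.398 ]
dp tool cm now-axes [-8.4854  0.0131  2.8271] | in goal axes [-8.4826  0.037   2.8353]
rot tool [-0.0044 -0.001   0.0043]
```

```bash
python3 -m crank '{"dp": [[-3,0,0.5],[-3,0,0.8],[-2.5,0,1],[0,0,0.5],[0,0,0],[0,0,0],[0,0,0],[0,0,0]], "delta_rot": [[0,0,0],[0,0,0],[0,0,0],[0,0,0],[0,0,0],[0,0,0],[0,0,0],[0,0,0]]}' 
python3 - <<'E'
from h import *
tgt([.368,-.378,.162],4,35)
im=ctrl.get_image('wrist')
cv2.imwrite('pics/w12.png',im)
E
```

```text
time: 17.65
position: [0.3691, -0.3782, 0.1629]
tool_rot: [-2.971, -0.116, -0.942]
ft_force: [0.1, 0.9, -0.6]
grip_width: 0.342
t 17.65 pos [ 0.3691 -0.3782  0.1629] F [ 0.0792  0.919  -0.6348] grip 2.98 q [ 1.075  -0.0225  0.0296  2.1433 -0.74    0.9098  1.6179]
dp tool cm now-axes [-0.1392 -0.0246  0.0113] | in goal axes [-0.1393 -0.0237  0.0117]
rot tool [-0.004  -0.0029  0.0069]
```

View pics/w12.png

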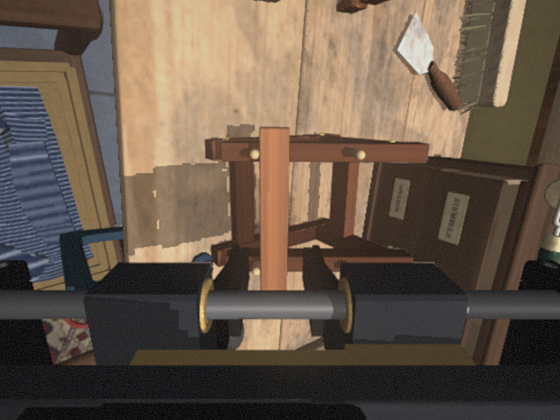

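Lower bearer is at cols 259–289 from row 128 and nearly vertical. The blue tool at (205,258) sits by the rack's near-right foot. Measuring offset, yaw and depth.

```bash
python3 - <<'E'
from h import *
s=ctrl.get_state(); Rt=R.from_rotvec(s["tool_rot"]); ci=ctrl.camera_info('wrist')
im=cv2.imread('pics/w12.png'); h=cv2.cvtColor(im,cv2.COLOR_BGR2HSV)
nrm=-Rt.as_matrix()[:,2]
m=cv2.inRange(h,(3,118,100),(14,255,255))
print("V col275",h[118:140,275,2].tolist(),"far",h[285:360:3,275].tolist()[:8])
for z in (10.9,11.2):
  top=s["position"]-nrm*z/100
  def hit(uv):
    o,d=ray('wrist',uv,ci); P=o+d*((top-o)@nrm)/(d@nrm); return Rt.inv().apply(P-s["position"])*100
  for r in (133,175,200,230,250):
    c=np.where(m[r,250:300])[0]+250; a,b=hit((c[0]-.5,r)),hit((c[-1]+.5,r)); print(z,r,c[0],c[-1],a[:2],b[:2],"mid",(a+b)[0]/2,"w",(b-a)[0])
  print("end",hit((274,128))[1])
print(proj('wrist',s["position"]+Rt.apply([0,0,.019]),ci))
cv2.imwrite('pics/w12z.png',cv2.resize(im[230:350,190:350],None,fx=4,fy=4))
E
```

```text
V col275 [187, 191, 184, 184, 189, 184, 190, 191, 162, 119, 150, 188, 197, 197, 199, 200, 199, 198, 196, 199, 198, 199] far [[11, 132, 187], [11, 133, 191], [10, 41, 56], [7, 30, 76], [9, 21, 85], [6, 13, 96], [15, 14, 110], [15, 12, 132]]
10.9 133 260 288 [-1.1802 -6.6013] [ 1.0563 -6.6006] mid -0.06194288603738274 w 2.2365813462732786
10.9 175 260 288 [-1.2292 -3.3225] [ 1.0948 -3.3217] mid -0.06721986267681956 w 2.32401848331486
10.9 200 260 287 [-1.2603 -1.2463] [ 1.0371 -1.2453] mid -0.11158763620272116 w 2.2973351289707864
10.9 230 260 299 [-1.2995  1.3797] [2.0791 1.3813] mid 0.38979470999129784 w 3.378580125346976
10.9 250 260 287 [-1.327   3.2179] [1.0853 3.2191] mid -0.12082502182577304 w 2.4122785564500138
end -6.974937936465651
11.2 133 260 288 [-1.1947 -6.5828] [ 1.0685 -6.5822] mid -0.06312286777629394 w 2.2631875942220203
11.2 175 260 288 [-1.2443 -3.2651] [ 1.1074 -3.2642] mid -0.0684626190378681 w 2.3516648786080907
11.2 200 260 287 [-1.2757 -1.1641] [ 1.049  -1.1631] mid -0.11335818914283402 w 2.3246641005570803
11.2 230 260 299 [-1.3154  1.4931] [2.1034 1.4947] mid 0.3939885737008102 w 3.4187715275865758
11.2 250 260 287 [-1.3432  3.3531] [1.0978 3.3544] mid -0.12270546219416367 w 2.4409748886899667
end -6.96092718948763
[274.6779 263.7336]
```

View pics/w12z.png

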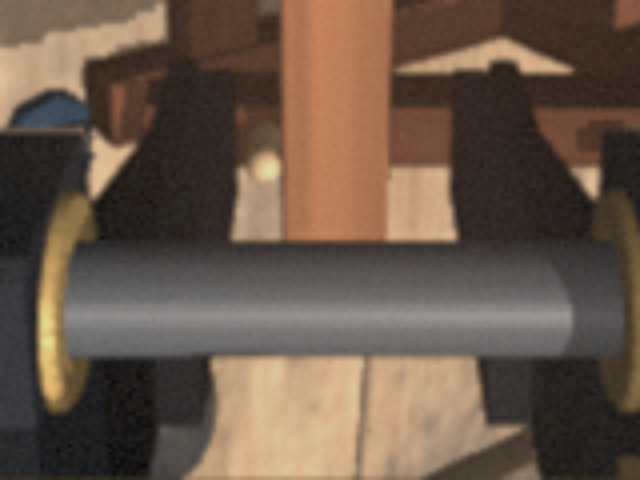

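```bash
python3 - <<'E'
from h import *
a=cv2.imread('pics/top0.png'); b=cv2.imread('pics/scene0.png')
cv2.imwrite('pics/bl.png',np.hstack([cv2.resize(a[270:360,370:450],(400,450),interpolation=cv2.INTER_CUBIC),cv2.resize(b[330:420,235:315],(400,450),interpolation=cv2.INTER_CUBIC)]))
E
```

```text
(no output)
```

View pics/bl.png

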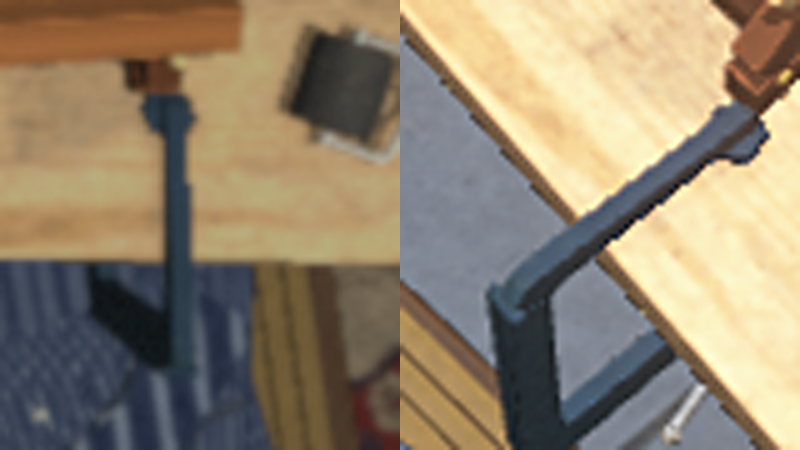

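```bash
python3 - <<'E'
from h import *
print(tri(ray('top',(405,341)),ray('scene',(256.5,389))),tri(ray('top',(403.5,291)),ray('scene',(303,353))))
s=ctrl.get_state(); Rt=R.from_rotvec(s["tool_rot"])
g=np.array([.4368,-.3735,.064])
for y in(-.0375,.0375): print(g+Rt.apply([-.095,y,-.051]), g+Rt.apply([-.095,y,-.09]))
E
```

```text
(array([ 0.2903, -0.439 ,  0.0113]), np.float64(0.0031678821545343384)) (array([ 0.3996, -0.4389,  0.0116]), np.float64(0.00019052764261593533))
[ 0.3272 -0.3444  0.051 ] [ 0.3048 -0.3461  0.0829]
[ 0.333  -0.4192  0.051 ] [ 0.3106 -0.4209  0.0829]
```

Clamp bar top is about 12 mm above the bench, and the gripper body clears it by about 40 mm. Descending.

```bash
python3 -m crank '{"dp": [[-0.16,0.4,1],[0,0,3],[0,0,2],[0,0,1],[0,0,0],[0,0,0],[0,0,0],[0,0,0]], "delta_rot": [[0,0,0.005],[0,0,0],[0,0,0],[0,0,0],[0,0,0],[0,0,0],[0,0,0],[0,0,0]]}' 2.9
python3 - <<'E'
from h import *
tgt([.4368,-.3735,.064],4,35)
s=ctrl.get_state(); Rt=R.from_rotvec(s["tool_rot"]); ci=ctrl.camera_info('wrist')
im=ctrl.get_image('wrist'); h=cv2.cvtColor(im,cv2.COLOR_BGR2HSV); cv2.imwrite('pics/w13.png',im)
nrm=-Rt.as_matrix()[:,2]
m=cv2.inRange(h,(3,118,100),(14,255,255))
print("V col275",h[115:140,275,2].tolist())
for z in (4.0,4.3):
  top=s["position"]-nrm*z/100
  def hit(uv):
    o,d=ray('wrist',uv,ci); P=o+d*((top-o)@nrm)/(d@nrm); return Rt.inv().apply(P-s["position"])*100
  for r in (135,160,190,215):
    c=np.where(m[r,252:305])[0]+252; a,b=hit((c[0]-.5,r)),hit((c[-1]+.5,r)); print(z,r,c[0],c[-1],a[:2],b[:2],"mid",(a+b)[0]/2,"w",(b-a)[0])
  for r in (122,128,335,345): print("end",r,hit((274,r))[1])
E
```

```text
time: 18.5
position: [0.4072, -0.3797, 0.1045]
tool_rot: [-2.97, -0.105, -0.941]
ft_force: [-0.0, -0.1, 0.2]
grip_width: 0.332
t 18.5 pos [ 0.4072 -0.3797  0.1045] F [-0.0036 -0.1132  0.177 ] grip 2.89 q [ 1.0365  0.1013 -0.007   2.1537 -0.8299  0.7704  1.6802]
dp tool cm now-axes [ 0.1176 -0.4004  5.0426] | in goal axes [ 0.1325 -0.4148  5.041 ]
rot tool [-0.0028 -0.0029  0.    ]
V col275 [176, 184, 185, 184, 182, 187, 181, 189, 181, 123, 105, 159, 180, 195, 198, 194, 196, 196, 195, 195, 198, 192, 197, 195, 196]
4.0 135 257 298 [-1.0192 -6.9156] [ 1.338  -6.9149] mid 0.15937711980542546 w 2.3572255767088177
4.0 160 258 304 [-0.9866 -5.5149] [ 1.7118 -5.514 ] mid 0.36261168196710863 w 2.6984289844465295
4.0 190 258 296 [-1.0163 -3.7468] [ 1.2863 -3.7459] mid 0.1350035796365746 w 2.3025098546390694
4.0 215 259 296 [-0.9818 -2.195 ] [ 1.3159 -2.194 ] mid 0.16704372779227322 w 2.297709137134205
end 122 -7.61913211577811
end 128 -7.296318395955674
end 335 6.435651196408443
end 345 7.258240646634557
4.3 135 257 298 [-1.0365 -6.8953] [ 1.3593 -6.8947] mid 0.16140074918418135 w 2.3958285141144287
4.3 160 258 304 [-1.0033 -5.4717] [ 1.7393 -5.4708] mid 0.3679635677330805 w 2.7426196152496907
4.3 190 258 296 [-1.0335 -3.6746] [ 1.3067 -3.6738] mid 0.13662805746412454 w 2.340216743904434
4.3 215 259 296 [-0.9985 -2.0974] [ 1.3369 -2.0964] mid 0.169192908832756 w 2.335337407789974
end 122 -7.6103958009931265
end 128 -7.282295545192505
end 335 6.674554672881593
end 345 7.510615200874453
```

View pics/w13.png

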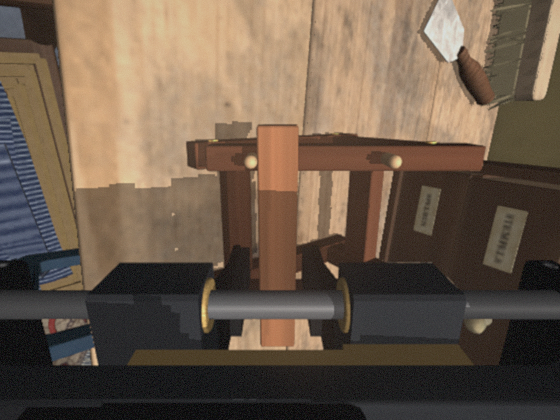

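```bash
python3 -m crank '{"dp": [[0.1,0,0],[0,0,1.5],[0,0,1.5],[0,0,1.2],[0,0,0.8],[0,0,0],[0,0,0],[0,0,0]], "delta_rot": [[0,0,0],[0,0,0],[0,0,0],[0,0,0],[0,0,0],[0,0,0],[0,0,0],[0,0,0]]}' 2.9
python3 - <<'E'
from h import *
tgt([.4368,-.3735,.064],4,35)
im=ctrl.get_image('wrist'); cv2.imwrite('pics/w14.png',im)
E
```

```text
time: 19.35
position: [0.4368, -0.377, 0.0636]
tool_rot: [-2.97, -0.105, -0.94]
ft_force: [0.8, 0.3, -0.2]
grip_width: 0.332
t 19.35 pos [ 0.4368 -0.377   0.0636] F [ 0.7501  0.2565 -0.1535] grip 2.89 q [ 1.0102  0.1958 -0.0412  2.1488 -0.9047  0.6756  1.7344]
dp tool cm now-axes [ 0.0483 -0.3484 -0.0171] | in goal axes [ 0.0482 -0.3483 -0.0186]
rot tool [-0.004  -0.0024 -0.0001]
```

View pics/w14.png

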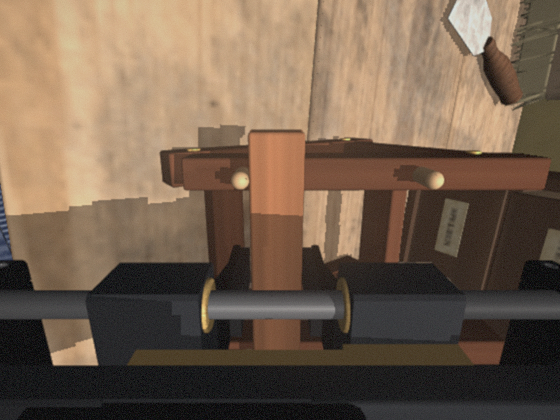

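Straddling cleanly (bearer at cols 250–304), no contact. Closing and lifting square to the slope.

```bash
python3 -m crank '{"dp": [[0,0,0],[0,0,0],[0,0,0],[0,0,0],[0,0,0],[0,0,0],[0,0,0],[0,0,0]], "delta_rot": [[0,0,0],[0,0,0],[0,0,0],[0,0,0],[0,0,0],[0,0,0],[0,0,0],[0,0,0]]}' 1.8 25
python3 -m crank '{"dp": [[0,0,-0.5],[0,0,-1],[0,0,-2],[0,0,-3],[0,0,-3],[0,0,-2.5],[0,0,0],[0,0,0]], "delta_rot": [[0,0,0],[0,0,0],[0,0,0],[0,0,0],[0,0,0],[0,0,0],[0,0,0],[0,0,0]]}'
python3 - <<'E'
from h import *
tgt([.4474,-.118,.22],8,0)
im=ctrl.get_image('wrist'); cv2.imwrite('pics/w15.png',im)
E
```

```text
time: 20.2
position: [0.437, -0.377, 0.0639]
tool_rot: [-2.969, -0.106, -0.941]
ft_force: [-2.7, 1.2, 5.3]
grip_width: 0.277
time: 21.0
position: [0.3674, -0.382, 0.1614]
tool_rot: [-2.97, -0.105, -0.939]
ft_force: [-0.4, 0.7, -0.1]
grip_width: 0.276
t 21.0 pos [ 0.3674 -0.382   0.1614] F [-0.4256  0.735  -0.0996] grip 2.4 q [ 1.0751 -0.0148  0.0365  2.1386 -0.7403  0.9113  1.6181]
dp tool cm now-axes [ 11.3975 -25.7798   0.9563] | in goal axes [ 11.5996 -25.0313  -5.8565]
rot tool [ 0.0177 -0.6127 -0.0668]
```

View pics/w15.png

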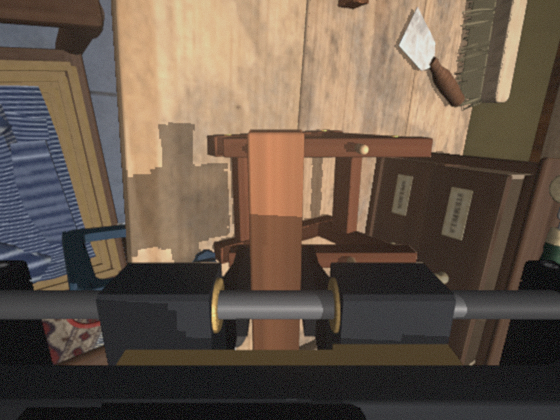

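```bash
python3 -m crank '{"dp": [[2,0,-2.8],[2,0,-2.8],[0,0,0],[0,0,0],[0,0,0],[0,0,0],[0,0,0],[0,0,0]], "delta_rot": [[0,0,0],[0,0,0],[0.009,-0.12,-0.03],[0.009,-0.12,-0.03],[0,-0.12,-0.007],[0,-0.12,0],[0,-0.12,0],[0,-0.012,0]]}'
python3 - <<'E'
from h import *
tgt([.4474,-.118,.22],8,0)
E
```

```text
time: 21.85
position: [0.3723, -0.3793, 0.2286]
tool_rot: [3.125, 0.233, 0.0]
ft_force: [0.5, -0.3, -1.2]
grip_width: 0.273
t 21.85 pos [ 0.3723 -0.3793  0.2286] F [ 0.5339 -0.2852 -1.1803] grip 2.38 q [ 0.9112  0.0803 -0.1788  1.7629  0.0201  1.294   0.8761]
dp tool cm now-axes [ 11.2901 -24.7406   0.6642] | in goal axes [ 11.0691 -24.8344   0.8574]
rot tool [0.0077 0.0003 0.0089]
```

```bash
python3 -m crank '{"dp": [[1.87,-4.13,0],[1.87,-4.13,0],[1.87,-4.13,0],[1.87,-4.13,0],[1.87,-4.13,0],[1.87,-4.13,0],[0,0,4],[0,0,4]], "delta_rot": [[0.008,0,0.008],[0,0,0],[0,0,0],[0,0,0],[0,0,0],[0,0,0],[0,0,0],[0,0,0]]}'
python3 -m crank '{"dp": [[0,0,2],[0,0,1],[0,0,0],[0,0,0],[0,0,0],[0,0,0],[0,0,0],[0,0,0]], "delta_rot": [[0,0,0],[0,0,0],[0,0,0],[0,0,0],[0,0,0],[0,0,0],[0,0,0],[0,0,0]]}'
python3 - <<'E'
from h import *
tgt([.4474,-.118,.046],7.8,0)
im=ctrl.get_image('wrist'); cv2.imwrite('pics/w16.png',im)
cv2.imwrite('pics/w16z.png',cv2.resize(im[110:270,200:440],None,fx=3.3,fy=3.3,interpolation=cv2.INTER_CUBIC))
E
```

```text
time: 22.65
position: [0.4472, -0.1206, 0.1484]
tool_rot: [3.132, 0.212, 0.007]
ft_force: [0.3, 0.0, 0.1]
grip_width: 0.275
time: 23.45
position: [0.4471, -0.122, 0.1197]
tool_rot: [3.132, 0.208, 0.003]
ft_force: [0.5, -0.4, -0.3]
grip_width: 0.274
t 23.45 pos [ 0.4471 -0.122   0.1197] F [ 0.4728 -0.4239 -0.3147] grip 2.38 q [ 0.6544  0.0446 -0.4536  2.0335  0.0253  1.0656  0.3215]
dp tool cm now-axes [ 0.0733 -0.417   7.3729] | in goal axes [ 0.0865 -0.3925  7.3741]
rot tool [ 0.0033 -0.0016 -0.0037]
```

View pics/w16.png

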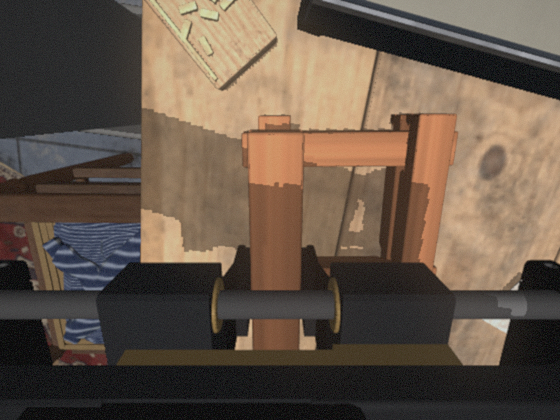

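View pics/w16z.png

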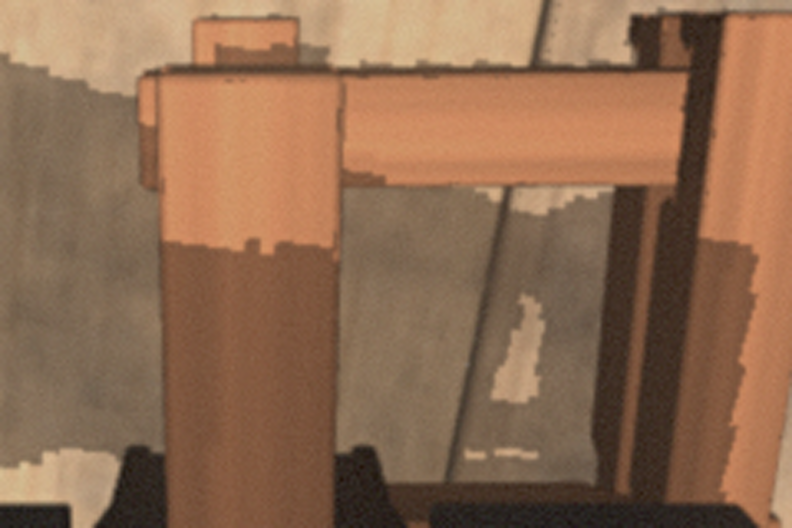

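```bash
python3 - <<'E'
from h import *
ci=ctrl.camera_info('wrist')
s=ctrl.get_state(); Rt=R.from_rotvec(s["tool_rot"])
def T(uv,z): P=plane('wrist',uv,z,ci); return (Rt.inv().apply(P-s["position"])*100)[:2],P[:2]
zt=s["position"][2]+.008
for n,uv,z in (("heldL",(248.5,132.5),zt),("heldR",(303.3,132.5),zt),("heldL",(249.6,200),zt),("heldR",(301.8,200),zt),
 ("up+y",(310,132),.038),("up-y",(310,166.5),.038),("up+y",(400,132),.038),("up-y",(400,166),.038),("upL",(242.4,150),.038),
 ("lownear L",(258.5,116),.022),("lownear R",(290.6,116),.022),
 ("new L",(419,114),.054),("new R",(456,114),.054)):
    a,b=T(uv,z); print(n,uv,a,b)
E
```

```text
heldL (248.5, 132.5) [-1.0729 -7.3305] [ 0.4266 -0.0507]
heldR (303.3, 132.5) [ 1.1914 -7.3321] [ 0.4491 -0.0477]
heldL (249.6, 200) [-1.0946 -4.4377] [ 0.4302 -0.0794]
heldR (301.8, 200) [ 1.2027 -4.4384] [ 0.453  -0.0763]
up+y (310, 132) [ 2.42   -6.8256] [ 0.4621 -0.0513]
up-y (310, 166.5) [ 2.4985 -4.444 ] [ 0.466  -0.0748]
up+y (400, 132) [ 8.6077 -6.83  ] [ 0.5234 -0.0431]
up-y (400, 166) [ 8.8817 -4.4828] [ 0.5292 -0.066 ]
upL (242.4, 150) [-2.2596 -5.5991] [ 0.4173 -0.0697]
lownear L (258.5, 116) [-1.1825 -7.8583] [ 0.425  -0.0459]
lownear R (290.6, 116) [ 1.1455 -7.8602] [ 0.4481 -0.0428]
new L (419, 114) [ 9.0633 -8.0254] [ 0.5263 -0.0306]
new R (456, 114) [11.3906 -8.0273] [ 0.5494 -0.0275]
```

```bash
python3 -m crank '{"dp": [[-0.1,-0.58,0],[0,0,2],[0,0,2],[0,0,1.5],[0,0,0.5],[0,0,0],[0,0,0],[0,0,0]], "delta_rot": [[0,0,0],[0,0,0],[0,0,0],[0,0,0],[0,0,0],[0,0,0],[0,0,0],[0,0,0]]}'
python3 - <<'E'
from h import *
tgt([.4474,-.118,.046],7.8,0)
im=ctrl.get_image('wrist'); cv2.imwrite('pics/w17.png',im)
cv2.imwrite('pics/w17z.png',cv2.resize(im[110:250,200:400],None,fx=4,fy=4,interpolation=cv2.INTER_CUBIC))
E
```

```text
time: 24.3
position: [0.4459, -0.1166, 0.0602]
tool_rot: [3.131, 0.208, 0.004]
ft_force: [0.3, 0.1, 0.4]
grip_width: 0.272
t 24.3 pos [ 0.4459 -0.1166  0.0602] F [0.2612 0.0634 0.3559] grip 2.37 q [ 0.6369  0.1235 -0.4595  2.0936  0.0713  0.9351  0.2706]
dp tool cm now-axes [0.131  0.1523 1.4178] | in goal axes [0.1337 0.158  1.4169]
rot tool [ 0.0036 -0.0023 -0.0038]
```

View pics/w17z.png

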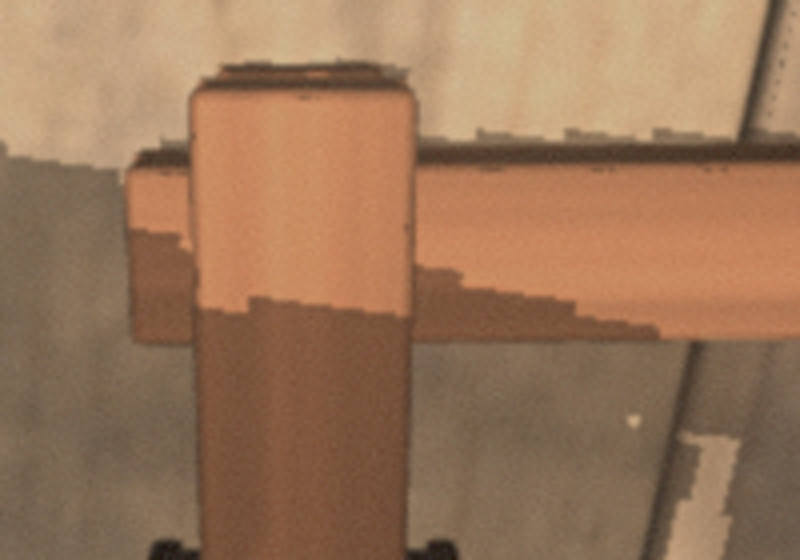

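```bash
python3 - <<'E'
from h import *
ci=ctrl.camera_info('wrist')
s=ctrl.get_state(); Rt=R.from_rotvec(s["tool_rot"])
def T(uv,z): P=plane('wrist',uv,z,ci); return (Rt.inv().apply(P-s["position"])*100)[:2],P[:2]
zt=s["position"][2]+.008
for n,uv,z in (("heldL",(247.9,132.5),zt),("heldR",(303.7,132.5),zt),("heldL",(249.6,200),zt),("heldR",(302.2,200),zt),
 ("up+y",(310,151),.038),("up-y",(310,195.3),.038),("up+y",(390,151),.038),("up-y",(390,195),.038),
 ("lownear L",(254.5,126.5),.022),("lownear R",(295.2,126.5),.022)):
    a,b=T(uv,z); print(n,uv,a,b)
E
```

```text
heldL (247.9, 132.5) [-1.0978 -7.3365] [ 0.4252 -0.0454]
heldR (303.7, 132.5) [ 1.2071 -7.3381] [ 0.4481 -0.0423]
heldL (249.6, 200) [-1.0947 -4.4447] [ 0.4291 -0.074 ]
heldR (302.2, 200) [ 1.2196 -4.4448] [ 0.452 -0.071]
up+y (310, 151) [ 1.8185 -6.2306] [ 0.4557 -0.0526]
up-y (310, 195.3) [ 1.8962 -3.879 ] [ 0.4595 -0.0758]
up+y (390, 151) [ 5.9348 -6.2328] [ 0.4965 -0.0471]
up-y (390, 195) [ 6.1864 -3.896 ] [ 0.502 -0.07 ]
lownear L (254.5, 126.5) [-1.1118 -7.3802] [ 0.4251 -0.0451]
lownear R (295.2, 126.5) [ 1.1313 -7.3819] [ 0.4474 -0.0421]
```

Alignment is within about 0.5 mm. Lowering.

```bash
python3 -m crank '{"dp": [[0,0,0.4],[0,0,0.4],[0,0,0.3],[0,0,0.2],[0,0,0],[0,0,0],[0,0,0],[0,0,0]], "delta_rot": [[0,0,0],[0,0,0],[0,0,0],[0,0,0],[0,0,0],[0,0,0],[0,0,0],[0,0,0]]}'
python3 -m crank '{"dp": [[0,0,0.1],[0,0,0],[0,0,0],[0,0,0.1],[0,0,0],[0,0,0],[0,0,0],[0,0,0]], "delta_rot": [[0,0,0],[0,0,0],[0,0,0],[0,0,0],[0,0,0],[0,0,0],[0,0,0],[0,0,0]]}'
```

```text
time: 25.15
position: [0.4453, -0.1166, 0.0464]
tool_rot: [3.132, 0.208, 0.002]
ft_force: [0.3, 0.4, -0.7]
grip_width: 0.273
time: 25.95
position: [0.4454, -0.1166, 0.0451]
tool_rot: [3.132, 0.207, 0.002]
ft_force: [-2.2, 0.4, 6.9]
grip_width: 0.272
```

Contact came at TCP z 0.045, the same height as the first bearer, so it is seated. Releasing and rising.

```bash
python3 -m crank '{"dp": [[0,0,0],[0,0,0],[0,0,0],[0,0,0],[0,0,-0.5],[0,0,-1.5],[0,0,-3],[0,0,-4]], "delta_rot": [[0,0,0],[0,0,0],[0,0,0],[0,0,0],[0,0,0],[0,0,0],[0,0,0],[0,0,0]]}' 3.4
python3 -m crank '{"dp": [[0,0,-5],[0,0,-5],[0,4,-2],[0,4,-2],[0,4,-2],[0,4,-2],[0,4,0],[0,4,0]], "delta_rot": [[0,0,0],[0,0,0],[0,0,0],[0,0,0],[0,0,0],[0,0,0],[0,0,0],[0,0,0]]}'
python3 - <<'E'
from h import *
tgt([.44,-.4,.3],7.8,0)
for n in ('wrist','scene','top'):
    im=ctrl.get_image(n); cv2.imwrite(f'pics/{n}_end.png',im)
    if n=='scene': cv2.imwrite('pics/scene_endz.png',cv2.resize(im[170:290,180:310],None,fx=5,fy=5,interpolation=cv2.INTER_CUBIC))
E
```

```text
time: 26.75
position: [0.4436, -0.1158, 0.1341]
tool_rot: [3.134, 0.208, -0.004]
ft_force: [0.6, -0.6, -0.8]
grip_width: 0.389
time: 27.55
position: [0.4768, -0.3554, 0.3163]
tool_rot: [3.131, 0.208, 0.004]
ft_force: [0.7, 1.3, -0.4]
grip_width: 0.389
t 27.55 pos [ 0.4768 -0.3554  0.3163] F [ 0.7123  1.3121 -0.4385] grip 3.39 q [ 0.8247  0.187  -0.2681  1.4737  0.0512  1.483   0.6893]
dp tool cm now-axes [-4.2412  3.93    1.6336] | in goal axes [-4.2519  3.9212  1.6267]
rot tool [ 0.0043 -0.0023 -0.0037]
```

View pics/wrist_end.png

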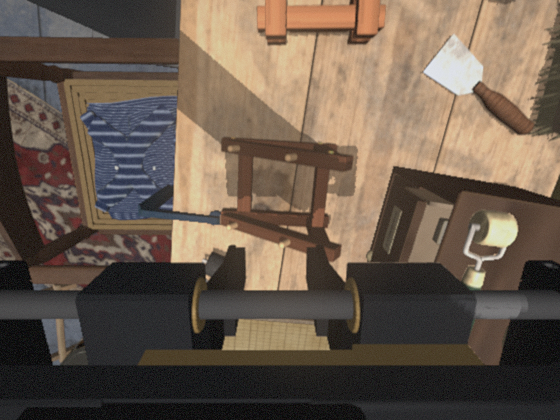

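View pics/scene_endz.png

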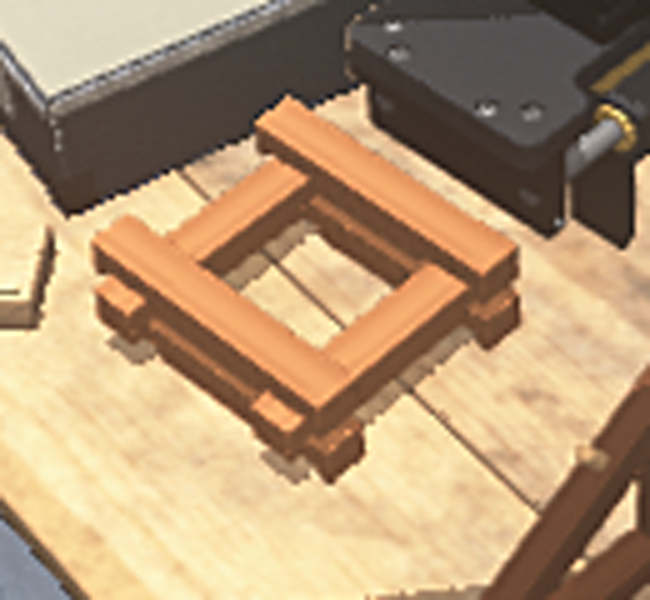

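View pics/top_end.png

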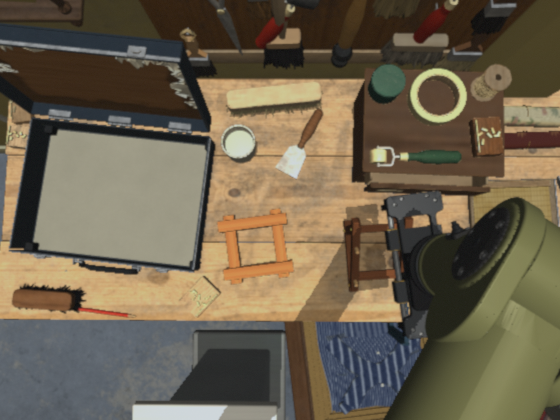

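The scene shows a complete three-layer stack, with pot, scraper and block unmoved in the top view (crib at about (256,245)). One last numeric check of position and height.

```bash
python3 - <<'E'
from h import *
t=cv2.imread("pics/top_end.png"); t0=cv2.imread("pics/top0.png")
h=cv2.cvtColor(t,cv2.COLOR_BGR2HSV); m=cv2.inRange(h,(4,125,140),(17,255,255)); b=np.zeros_like(m); b[200:290,212:300]=m[200:290,212:300]
k=np.zeros((45,45),np.uint8); cv2.line(k,(2,24),(42,20),1,1)
mm=cv2.morphologyEx(b,cv2.MORPH_OPEN,k); T=[]
for ct in cv2.findContours(mm,cv2.RETR_EXTERNAL,cv2.CHAIN_APPROX_NONE)[0]:
    if cv2.contourArea(ct)<250: continue
    r=cv2.minAreaRect(ct); T.append(r[0]); P=plane("top",r[0],.054); print("new",np.round(r[0],1),np.round(r[1],1),round(r[2],1),P)
s=cv2.imread("pics/scene_end.png"); h=cv2.cvtColor(s,cv2.COLOR_BGR2HSV); m=cv2.inRange(h,(4,110,200),(17,255,255)); b=np.zeros_like(m); b[180:270,190:290]=m[180:270,190:290]
k=np.zeros((45,45),np.uint8); cv2.line(k,(8,10),(36,34),1,1)
mm=cv2.morphologyEx(b,cv2.MORPH_OPEN,k)
for ct in cv2.findContours(mm,cv2.RETR_EXTERNAL,cv2.CHAIN_APPROX_NONE)[0]:
    if cv2.contourArea(ct)<250: continue
    r=cv2.minAreaRect(ct); print("scene",np.round(r[0],1),np.round(r[1],1),[ (np.round(tri(ray('top',a),ray('scene',r[0]))[0],4), round(tri(ray('top',a),ray('scene',r[0]))[1],4)) for a in T])
for n,(x0,x1,y0,y1) in dict(pot=(215,262,120,165),scraper=(270,330,105,185),block=(180,225,272,318)).items():
    print(n,np.abs(t[y0:y1,x0:x1].astype(int)-t0[y0:y1,x0:x1]).mean())
E
```

```text
new [258. 270.] [10.6 70.2] 84.3 [ 0.4456 -0.1191  0.054 ]
new [251.6 221.9] [10.7 69.5] 84.3 [ 0.5482 -0.1042  0.054 ]
scene [223.6 231.4] [55.9  7.9] [(array([ 0.4452, -0.1188,  0.0522]), np.float64(0.0007)), (array([ 0.515 , -0.0787, -0.0213]), np.float64(0.0846))]
pot 16.576201733648542
scraper 15.588055555555556
block 17.278099838969403
```

```bash
python3 - <<'E'
from h import *
t=cv2.imread("pics/top_end.png",0); t0=cv2.imread("pics/top0.png",0)
for n,(x0,x1,y0,y1) in dict(suitcase=(40,110,220,268),pot=(215,262,120,165),scraper=(270,330,105,185),block=(180,225,272,318)).items():
    r=cv2.matchTemplate(t[y0-8:y1+8,x0-8:x1+8],t0[y0:y1,x0:x1],cv2.TM_CCOEFF_NORMED); print(n,cv2.minMaxLoc(r)[1],np.array(cv2.minMaxLoc(r)[3])-8)
s=ctrl.get_state(); print(s["time"],s["ft_force"],np.abs(s["qd"]).max())
ctrl.close_job()
E
```

```text
suitcase 0.9997264742851257 [0 0]
pot 0.999790608882904 [0 0]
scraper 0.9993933439254761 [0 0]
block 0.9898366332054138 [0 0]
27.7 [ 0.0938  1.585  -0.6676] 0.054229647207028914
the job is handed in; nothing more can be done
```

Both rack bearers are now the crib's third layer, notches down, one straight above each bottom bearer. I handed the job in at about 27.7 s with the gripper clear and touching nothing.

- **Position:** in the last top view the new bearers' centres are at (0.446, -0.119) and (0.548, -0.104). That is within about 2–3 mm of my estimates for the two bottom bearers, and their directions match the crib to about a degree.
- **Seating:** both made contact at the same tool height, 45 mm above the bench, which matches fully seated notches. The near bearer's top triangulated to 52 mm, against 54 mm expected when seated and about 60 mm if not. The far bearer's triangulation gave no result because its top face was not picked out in the scene picture. Its seating rests on the contact height and on how it looks in the pictures.
- **Bystanders:** the pot, scraper and print block matched the first top view with no shift at pixel level. A raw pixel difference of those same patches came out high, about 16 grey levels. I put it down to a general brightness change, but did not confirm that.
- **Crib:** it looks unmoved in the final scene and top views. I did not re-measure its four bearers separately, because the new layer partly covers them.

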